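# Load the feed rail in reverse order

## Task

Move all four part nests from the blue carrier to the bare aluminium feed rail, one upright in each of its four places, in reverse order: the nest that starts next to the carrier's red stop goes farthest from the rail's red stop, and so on, so that the one starting farthest from the carrier's red stop ends up next to the rail's red stop. Set each nest down, do not drop it, and leave the oil bottle and the bit case where they are.

Things in the scene. Friction and masses are not known exactly. Their poses are not given: they have to be found in the camera images.
- nest_yellow: loose round aluminium part nest with yellow band and top, 52 mm tall, about 0.15 kg. Foot 50 mm across, 14 mm high; band 40 mm across up to 24 mm; round grip 34 mm across from 24 mm to the top at 52 mm. Origin at the centre of its underside, z up, yaw means nothing. At the start it stands on the carrier's yellow pad, near its centre.
- nest_green: loose round aluminium part nest with bright green band and top, 52 mm tall, about 0.15 kg. Foot 50 mm across, 14 mm high; band 40 mm across up to 24 mm; round grip 34 mm across from 24 mm to the top at 52 mm. Origin at the centre of its underside, z up, yaw means nothing. At the start it stands on the carrier's bright green pad, near its centre.
- nest_black: loose round aluminium part nest with black band and top, 52 mm tall, about 0.15 kg. Foot 50 mm across, 14 mm high; band 40 mm across up to 24 mm; round grip 34 mm across from 24 mm to the top at 52 mm. Origin at the centre of its underside, z up, yaw means nothing. At the start it stands on the carrier's black pad, near its centre.
- nest_purple: loose round aluminium part nest with purple band and top, 52 mm tall, about 0.15 kg. Foot 50 mm across, 14 mm high; band 40 mm across up to 24 mm; round grip 34 mm across from 24 mm to the top at 52 mm. Origin at the centre of its underside, z up, yaw means nothing. At the start it stands on the carrier's purple pad, near its centre.
- pad_yellow: fixed yellow pad, 62 x 70 x 3 mm, one of four places 70 mm apart in a row on the blue carrier (320 x 90 mm, lips and dividers up to 5 mm above the pads); the yellow nest starts on it. Origin under its centre, 3 mm below where the nest stands. +x runs along the row towards the carrier's red stop (30 mm high); the pad furthest along +x is next to that stop.
- pad_green: fixed bright green pad, 62 x 70 x 3 mm, one of four places 70 mm apart in a row on the blue carrier (320 x 90 mm, lips and dividers up to 5 mm above the pads); the bright green nest starts on it. Origin under its centre, 3 mm below where the nest stands. +x runs along the row towards the carrier's red stop (30 mm high); the pad furthest along +x is next to that stop.
- pad_black: fixed black pad, 62 x 70 x 3 mm, one of four places 70 mm apart in a row on the blue carrier (320 x 90 mm, lips and dividers up to 5 mm above the pads); the black nest starts on it. Origin under its centre, 3 mm below where the nest stands. +x runs along the row towards the carrier's red stop (30 mm high); the pad furthest along +x is next to that stop.
- pad_purple: fixed purple pad, 62 x 70 x 3 mm, one of four places 70 mm apart in a row on the blue carrier (320 x 90 mm, lips and dividers up to 5 mm above the pads); the purple nest starts on it. Origin under its centre, 3 mm below where the nest stands. +x runs along the row towards the carrier's red stop (30 mm high); the pad furthest along +x is next to that stop.
- rail: fixed bare aluminium feed rail, 320 (x) x 90 (y) mm; origin at the centre of its underside, x along its row. Four places, each a grey disc, at x = -105, -35, 35, 105 mm, y = 0; floor 10 mm above the origin. Each place is 66 (x) x 74 (y) mm inside dividers 4 mm and edge lips 5 mm above the floor. Ends: a red and a grey stop, tops 30 mm above the bench.
- rail_stop_red: the red end stop of the feed rail, block 16 x 90 x 20 mm, fixed; origin at the centre of its underside, at x = +150 or -150 mm in the rail's frame: it may be at either end.
- oil_bottle: small closed green oil bottle, 36 mm across, 75 mm tall, black cap, white label, upright; origin under its centre. A bystander.
- bit_case: closed grey plastic case, 90 x 55 x 22 mm (x, y, z), lying flat; origin under its centre. A bystander.
Things that resemble listed ones, but are neither listed nor needed, are in the scene too. What is shaped like the nest_green but pink is not meant.

How it is judged (in metres and radians):
At the end, for the whole second after the job is handed in: each place of the rail holds one nest, within 11 mm along and 15 mm across of its centre, flat on the floor (3 mm), upright (0.08 rad), at rest; counted from the red stops, the order on the rail is the reverse of the order of the nests' pads on the carrier ((x of nest_yellow in the frame of rail between -0.116 and -0.094 m or x of nest_green in the frame of rail between -0.116 and -0.094 m or x of nest_black in the frame of rail between -0.116 and -0.094 m or x of nest_purple in the frame of rail between -0.116 and -0.094 m) and (x of nest_yellow in the frame of rail between -0.046 and -0.024 m or x of nest_green in the frame of rail between -0.046 and -0.024 m or x of nest_black in the frame of rail between -0.046 and -0.024 m or x of nest_purple in the frame of rail between -0.046 and -0.024 m) and (x of nest_yellow in the frame of rail between 0.024 and 0.046 m or x of nest_green in the frame of rail between 0.024 and 0.046 m or x of nest_black in the frame of rail between 0.024 and 0.046 m or x of nest_purple in the frame of rail between 0.024 and 0.046 m) and (x of nest_yellow in the frame of rail between 0.094 and 0.116 m or x of nest_green in the frame of rail between 0.094 and 0.116 m or x of nest_black in the frame of rail between 0.094 and 0.116 m or x of nest_purple in the frame of rail between 0.094 and 0.116 m) and y of nest_yellow in the frame of rail between -0.015 and 0.015 m and z of nest_yellow in the frame of rail between 0.006 and 0.0125 m and angle between each of nest_yellow, nest_green, nest_black, nest_purple's own z axis and vertical below 0.08 rad and linear speed of each of nest_yellow, nest_green, nest_black, nest_purple below 0.02 m/s and angular speed of each of nest_yellow, nest_green, nest_black, nest_purple below 0.2 rad/s and y of nest_green in the frame of rail between -0.015 and 0.015 m and z of nest_green in the frame of rail between 0.006 and 0.0125 m and y of nest_black in the frame of rail between -0.015 and 0.015 m and z of nest_black in the frame of rail between 0.006 and 0.0125 m and y of nest_purple in the frame of rail between -0.015 and 0.015 m and z of nest_purple in the frame of rail between 0.006 and 0.0125 m and ((x of rail_stop_red in the frame of rail above 0 m and ((x of pad_green in the frame of pad_yellow above 0 m and x of nest_green in the frame of rail below -0.07 m and x of nest_yellow in the frame of rail above -0.07 m) or (x of pad_green in the frame of pad_yellow above 0 m and x of nest_green in the frame of rail below 0 m and x of nest_yellow in the frame of rail above 0 m) or (x of pad_green in the frame of pad_yellow above 0 m and x of nest_green in the frame of rail below 0.07 m and x of nest_yellow in the frame of rail above 0.07 m) or (x of pad_green in the frame of pad_yellow below 0 m and x of nest_yellow in the frame of rail below -0.07 m and x of nest_green in the frame of rail above -0.07 m) or (x of pad_green in the frame of pad_yellow below 0 m and x of nest_yellow in the frame of rail below 0 m and x of nest_green in the frame of rail above 0 m) or (x of pad_green in the frame of pad_yellow below 0 m and x of nest_yellow in the frame of rail below 0.07 m and x of nest_green in the frame of rail above 0.07 m)) and ((x of pad_black in the frame of pad_yellow above 0 m and x of nest_black in the frame of rail below -0.07 m and x of nest_yellow in the frame of rail above -0.07 m) or (x of pad_black in the frame of pad_yellow above 0 m and x of nest_black in the frame of rail below 0 m and x of nest_yellow in the frame of rail above 0 m) or (x of pad_black in the frame of pad_yellow above 0 m and x of nest_black in the frame of rail below 0.07 m and x of nest_yellow in the frame of rail above 0.07 m) or (x of pad_black in the frame of pad_yellow below 0 m and x of nest_yellow in the frame of rail below -0.07 m and x of nest_black in the frame of rail above -0.07 m) or (x of pad_black in the frame of pad_yellow below 0 m and x of nest_yellow in the frame of rail below 0 m and x of nest_black in the frame of rail above 0 m) or (x of pad_black in the frame of pad_yellow below 0 m and x of nest_yellow in the frame of rail below 0.07 m and x of nest_black in the frame of rail above 0.07 m)) and ((x of pad_purple in the frame of pad_yellow above 0 m and x of nest_purple in the frame of rail below -0.07 m and x of nest_yellow in the frame of rail above -0.07 m) or (x of pad_purple in the frame of pad_yellow above 0 m and x of nest_purple in the frame of rail below 0 m and x of nest_yellow in the frame of rail above 0 m) or (x of pad_purple in the frame of pad_yellow above 0 m and x of nest_purple in the frame of rail below 0.07 m and x of nest_yellow in the frame of rail above 0.07 m) or (x of pad_purple in the frame of pad_yellow below 0 m and x of nest_yellow in the frame of rail below -0.07 m and x of nest_purple in the frame of rail above -0.07 m) or (x of pad_purple in the frame of pad_yellow below 0 m and x of nest_yellow in the frame of rail below 0 m and x of nest_purple in the frame of rail above 0 m) or (x of pad_purple in the frame of pad_yellow below 0 m and x of nest_yellow in the frame of rail below 0.07 m and x of nest_purple in the frame of rail above 0.07 m)) and ((x of pad_black in the frame of pad_green above 0 m and x of nest_black in the frame of rail below -0.07 m and x of nest_green in the frame of rail above -0.07 m) or (x of pad_black in the frame of pad_green above 0 m and x of nest_black in the frame of rail below 0 m and x of nest_green in the frame of rail above 0 m) or (x of pad_black in the frame of pad_green above 0 m and x of nest_black in the frame of rail below 0.07 m and x of nest_green in the frame of rail above 0.07 m) or (x of pad_black in the frame of pad_green below 0 m and x of nest_green in the frame of rail below -0.07 m and x of nest_black in the frame of rail above -0.07 m) or (x of pad_black in the frame of pad_green below 0 m and x of nest_green in the frame of rail below 0 m and x of nest_black in the frame of rail above 0 m) or (x of pad_black in the frame of pad_green below 0 m and x of nest_green in the frame of rail below 0.07 m and x of nest_black in the frame of rail above 0.07 m)) and ((x of pad_purple in the frame of pad_green above 0 m and x of nest_purple in the frame of rail below -0.07 m and x of nest_green in the frame of rail above -0.07 m) or (x of pad_purple in the frame of pad_green above 0 m and x of nest_purple in the frame of rail below 0 m and x of nest_green in the frame of rail above 0 m) or (x of pad_purple in the frame of pad_green above 0 m and x of nest_purple in the frame of rail below 0.07 m and x of nest_green in the frame of rail above 0.07 m) or (x of pad_purple in the frame of pad_green below 0 m and x of nest_green in the frame of rail below -0.07 m and x of nest_purple in the frame of rail above -0.07 m) or (x of pad_purple in the frame of pad_green below 0 m and x of nest_green in the frame of rail below 0 m and x of nest_purple in the frame of rail above 0 m) or (x of pad_purple in the frame of pad_green below 0 m and x of nest_green in the frame of rail below 0.07 m and x of nest_purple in the frame of rail above 0.07 m)) and ((x of pad_purple in the frame of pad_black above 0 m and x of nest_purple in the frame of rail below -0.07 m and x of nest_black in the frame of rail above -0.07 m) or (x of pad_purple in the frame of pad_black above 0 m and x of nest_purple in the frame of rail below 0 m and x of nest_black in the frame of rail above 0 m) or (x of pad_purple in the frame of pad_black above 0 m and x of nest_purple in the frame of rail below 0.07 m and x of nest_black in the frame of rail above 0.07 m) or (x of pad_purple in the frame of pad_black below 0 m and x of nest_black in the frame of rail below -0.07 m and x of nest_purple in the frame of rail above -0.07 m) or (x of pad_purple in the frame of pad_black below 0 m and x of nest_black in the frame of rail below 0 m and x of nest_purple in the frame of rail above 0 m) or (x of pad_purple in the frame of pad_black below 0 m and x of nest_black in the frame of rail below 0.07 m and x of nest_purple in the frame of rail above 0.07 m))) or (x of rail_stop_red in the frame of rail below 0 m and ((x of pad_green in the frame of pad_yellow above 0 m and x of nest_yellow in the frame of rail below -0.07 m and x of nest_green in the frame of rail above -0.07 m) or (x of pad_green in the frame of pad_yellow above 0 m and x of nest_yellow in the frame of rail below 0 m and x of nest_green in the frame of rail above 0 m) or (x of pad_green in the frame of pad_yellow above 0 m and x of nest_yellow in the frame of rail below 0.07 m and x of nest_green in the frame of rail above 0.07 m) or (x of pad_green in the frame of pad_yellow below 0 m and x of nest_green in the frame of rail below -0.07 m and x of nest_yellow in the frame of rail above -0.07 m) or (x of pad_green in the frame of pad_yellow below 0 m and x of nest_green in the frame of rail below 0 m and x of nest_yellow in the frame of rail above 0 m) or (x of pad_green in the frame of pad_yellow below 0 m and x of nest_green in the frame of rail below 0.07 m and x of nest_yellow in the frame of rail above 0.07 m)) and ((x of pad_black in the frame of pad_yellow above 0 m and x of nest_yellow in the frame of rail below -0.07 m and x of nest_black in the frame of rail above -0.07 m) or (x of pad_black in the frame of pad_yellow above 0 m and x of nest_yellow in the frame of rail below 0 m and x of nest_black in the frame of rail above 0 m) or (x of pad_black in the frame of pad_yellow above 0 m and x of nest_yellow in the frame of rail below 0.07 m and x of nest_black in the frame of rail above 0.07 m) or (x of pad_black in the frame of pad_yellow below 0 m and x of nest_black in the frame of rail below -0.07 m and x of nest_yellow in the frame of rail above -0.07 m) or (x of pad_black in the frame of pad_yellow below 0 m and x of nest_black in the frame of rail below 0 m and x of nest_yellow in the frame of rail above 0 m) or (x of pad_black in the frame of pad_yellow below 0 m and x of nest_black in the frame of rail below 0.07 m and x of nest_yellow in the frame of rail above 0.07 m)) and ((x of pad_purple in the frame of pad_yellow above 0 m and x of nest_yellow in the frame of rail below -0.07 m and x of nest_purple in the frame of rail above -0.07 m) or (x of pad_purple in the frame of pad_yellow above 0 m and x of nest_yellow in the frame of rail below 0 m and x of nest_purple in the frame of rail above 0 m) or (x of pad_purple in the frame of pad_yellow above 0 m and x of nest_yellow in the frame of rail below 0.07 m and x of nest_purple in the frame of rail above 0.07 m) or (x of pad_purple in the frame of pad_yellow below 0 m and x of nest_purple in the frame of rail below -0.07 m and x of nest_yellow in the frame of rail above -0.07 m) or (x of pad_purple in the frame of pad_yellow below 0 m and x of nest_purple in the frame of rail below 0 m and x of nest_yellow in the frame of rail above 0 m) or (x of pad_purple in the frame of pad_yellow below 0 m and x of nest_purple in the frame of rail below 0.07 m and x of nest_yellow in the frame of rail above 0.07 m)) and ((x of pad_black in the frame of pad_green above 0 m and x of nest_green in the frame of rail below -0.07 m and x of nest_black in the frame of rail above -0.07 m) or (x of pad_black in the frame of pad_green above 0 m and x of nest_green in the frame of rail below 0 m and x of nest_black in the frame of rail above 0 m) or (x of pad_black in the frame of pad_green above 0 m and x of nest_green in the frame of rail below 0.07 m and x of nest_black in the frame of rail above 0.07 m) or (x of pad_black in the frame of pad_green below 0 m and x of nest_black in the frame of rail below -0.07 m and x of nest_green in the frame of rail above -0.07 m) or (x of pad_black in the frame of pad_green below 0 m and x of nest_black in the frame of rail below 0 m and x of nest_green in the frame of rail above 0 m) or (x of pad_black in the frame of pad_green below 0 m and x of nest_black in the frame of rail below 0.07 m and x of nest_green in the frame of rail above 0.07 m)) and ((x of pad_purple in the frame of pad_green above 0 m and x of nest_green in the frame of rail below -0.07 m and x of nest_purple in the frame of rail above -0.07 m) or (x of pad_purple in the frame of pad_green above 0 m and x of nest_green in the frame of rail below 0 m and x of nest_purple in the frame of rail above 0 m) or (x of pad_purple in the frame of pad_green above 0 m and x of nest_green in the frame of rail below 0.07 m and x of nest_purple in the frame of rail above 0.07 m) or (x of pad_purple in the frame of pad_green below 0 m and x of nest_purple in the frame of rail below -0.07 m and x of nest_green in the frame of rail above -0.07 m) or (x of pad_purple in the frame of pad_green below 0 m and x of nest_purple in the frame of rail below 0 m and x of nest_green in the frame of rail above 0 m) or (x of pad_purple in the frame of pad_green below 0 m and x of nest_purple in the frame of rail below 0.07 m and x of nest_green in the frame of rail above 0.07 m)) and ((x of pad_purple in the frame of pad_black above 0 m and x of nest_black in the frame of rail below -0.07 m and x of nest_purple in the frame of rail above -0.07 m) or (x of pad_purple in the frame of pad_black above 0 m and x of nest_black in the frame of rail below 0 m and x of nest_purple in the frame of rail above 0 m) or (x of pad_purple in the frame of pad_black above 0 m and x of nest_black in the frame of rail below 0.07 m and x of nest_purple in the frame of rail above 0.07 m) or (x of pad_purple in the frame of pad_black below 0 m and x of nest_purple in the frame of rail below -0.07 m and x of nest_black in the frame of rail above -0.07 m) or (x of pad_purple in the frame of pad_black below 0 m and x of nest_purple in the frame of rail below 0 m and x of nest_black in the frame of rail above 0 m) or (x of pad_purple in the frame of pad_black below 0 m and x of nest_purple in the frame of rail below 0.07 m and x of nest_black in the frame of rail above 0.07 m))))); the robot touches nothing.
It fails at once if a nest is dropped (falls free at over 0.8 m/s, about 33 mm of fall) ((contact force between nest_yellow and the fingers below 0.05 N and linear speed of nest_yellow above 0.8 m/s) or (contact force between nest_green and the fingers below 0.05 N and linear speed of nest_green above 0.8 m/s) or (contact force between nest_black and the fingers below 0.05 N and linear speed of nest_black above 0.8 m/s) or (contact force between nest_purple and the fingers below 0.05 N and linear speed of nest_purple above 0.8 m/s)).
It fails at once if the oil bottle or the bit case is moved by more than 30 mm (distance of any of oil_bottle, bit_case from where it was at the start of the episode above 0.03 m).
It also fails if it takes over 118 s, if anything falls off the work surface, if the arm or the gripper's body presses on something with over 40 N, if the wrist force passes 120 N, or if a joint passes its speed limit or range.

## Robot

A 6-joint arm with a two-finger parallel gripper is mounted at the origin on the work surface. World frame = base frame: x ahead of the robot, y to its left, z up, the work surface at z = 0. Lengths are in m, angles in degrees, forces in N, time in s.
With the tool pointing down it reaches from about 0.3 to 1 m from the base axis. Payload 5.1 kg.
Tool frame: the origin (TCP) lies between the finger pads; the fingertips stand 22 mm ahead of it and the grasp point (between the pads) lies 3 mm ahead of it; z points along the fingers, x is the direction in which the jaws open and shut, and the axes are right-handed (so a half turn about z gives the same grasp; the last joint's range is limited). The gripper opens to 95 mm and grips with 3 to 60 N. Pads are 20 mm wide; open, the fingers measure 119 mm over their backs; the gripper's body (75 mm by 180 mm) begins 59 mm behind the grasp point.
Start: joints at [-4.733, 7.093, 94.555, -0, 78.352, -4.733], TCP at [0.65, -0, 0.237] pointing down, gripper open.
Joint ranges: [-149.61, 149.61], [-58.7, 133.49], [1.44, 155.28], [-77.14, 257.14], [18.33, 153.61], [-166.67, 166.67]. Speed limits (degrees/s): [147.25, 147.25, 180, 180, 180, 180].

## Interface

Orientations are given as a 3x3 rotation matrix whose columns are the frame's x, y, z axes.
In Python, from cell import r gives the robot as it stands. The module is installed in compiled form; this text tells all that it offers.
- The arm moves only by the tool drive_tool, never from a script. Its argument "series" is a list of rows, each an object of numbers: "tx", "ty", "tz": the shift along the tool's x, y, z normalised to -1 to 1, where 1 is 0.08 m; "wx", "wy", "wz": the turn, a rotation vector about the tool's x, y, z normalised to -1 to 1, where 1 is 360 degrees. In form: [{"tx": .., "ty": .., "tz": .., "wx": .., "wy": .., "wz": ..}, ...]. A call has 1 to 12 rows; each row is the pose to reach, as a shift and turn from the pose commanded when the call began, along the tool's axes at that moment, turning the shorter way round; what a row does not reach only later rows make up. A row lasts 1/8 s, in which the tool goes at most 62.5 mm and 10.7 degrees, less where a joint would pass 70% of its speed; a pose out of reach is approached as far as the arm can. A call with a number of a shift or a turn outside -1 to 1 is refused whole. A call with a gripper value outside its range is refused whole. "fingers" is the opening, from 0 (shut) to 1 (fully open), set as the call begins (left out, the last holds). The fingers move at their own pace and stop on an object; "grip_force" is the grip in N (left out, the last holds). Time passes only in rows, so rows that repeat a pose let the fingers close. It gives the time, the measured TCP pose, the force and the opening at its end, in the units of the state.
- r.state(): the state, without advancing time (a new reading comes with each control period).
- r.get_image(name): name is "scene" or "side" or "wrist"; returns the picture (420x560x3 uint8, red, green, blue); there is no depth.
- r.camera_info(name): a dict with "fx", "fy", "cx", "cy" (pixels), "cam_to_world" (4x4, takes a point from camera to world coordinates); the wrist camera has in their place "T_tool_cam" (4x4, takes a point from camera to tool coordinates, whose origin is the TCP and whose axes are the tool frame's). Camera axes: x right, y down, z forward; pixel columns grow to the right and rows downward; lengths in m; the calibration is good to about 2 mm. The wrist camera is an equidistant fisheye: a pixel r from the principal point sees the ray r / f radians off the axis. A picture is of the moment at which its call begins: read the wrist's pose just before it. camera_info takes no time and is no camera call.
- r.hand_in(): hands the job in, once; it reports no verdict.
The state is a dict: "time_s": time; "joint_positions": joint angles; "qd": joint speeds; "tau": joint torques, N m; "tool_pos": TCP position; "tcp_rot": TCP orientation; "contact_force": force on the tool from outside, world axes, zero at the start; "wrist_torque": the same for the moment, N m; "grip_width": opening from 0.0 (shut) to 1.0 (fully open).
Only numpy, scipy, OpenCV 4.12 (cv2) and the standard library are available. Lean on these libraries where they do the work, as an engineer would, in place of code of your own. Each camera call takes 0.05 s, during which the arm holds its last target.

## Working session

There is one attempt and no reset: what is moved stays moved. The work goes in short steps, Python scripts to look and compute and a tool call to move; the robot and the scene stay as the last step left them, time stands still between calls to the robot, and variables do not carry over. Pictures are saved under pics/ and viewed, and the job is handed in when it is done.

Besides the shell and the picture viewer there is one more tool, called after "Request:" by a JSON object that holds its "fn" and its "kwargs", one argument or row to a line. drive_tool: Moves the arm, as the interface text tells. Its arguments: {"type":"object","properties":{"series":{"type":"array"},"fingers":{"type":"number"},"grip_force":{"type":"number"}},"required":["series"]}

```bash
mkdir -p pics; python3 - <<'E'
from cell import r
import cv2,numpy as np
np.set_printoptions(precision=4,suppress=True)
print(r.state())
for n in["scene","side","wrist"]:
    print(n,r.camera_info(n))
    cv2.imwrite(f"pics/{n}0.png",r.get_image(n)[:,:,::-1])
E
```

```text
{'time_s': 0.0, 'joint_positions': array([-4.7344,  7.1346, 94.6331, -0.0027, 78.3527, -4.7323]), 'qd': array([-0.0121, -0.0911,  0.0137, -0.0369,  0.0219, -0.0073]), 'tau': array([ -0.0006, -41.7604, -35.9935,   0.0773,   0.0493,  -0.0002]), 'tool_pos': array([ 0.6494, -0.    ,  0.2354]), 'tcp_rot': array([[ 1.    , -0.    , -0.0021],
       [-0.    , -1.    ,  0.0001],
       [-0.0021, -0.0001, -1.    ]]), 'contact_force': array([-0.0102,  0.0179,  0.3932]), 'wrist_torque': array([ 0.0302,  0.0181, -0.0013]), 'grip_width': 1.0003604688950927}
scene {'fx': 462.1414370232173, 'fy': 462.1414370232173, 'cx': 281.80869359526076, 'cy': 209.0346358475481, 'cam_to_world': array([[ 0.0663,  0.5731, -0.8168,  1.3358],
       [ 0.9978, -0.0413,  0.052 , -0.0928],
       [-0.004 , -0.8184, -0.5746,  0.6216],
       [ 0.    ,  0.    ,  0.    ,  1.    ]])}
side {'fx': 435.44452459170054, 'fy': 435.44452459170054, 'cx': 279.8644987727222, 'cy': 205.88155197347666, 'cam_to_world': array([[ 0.895 , -0.3438,  0.2841,  0.3275],
       [-0.446 , -0.6818,  0.5798, -0.516 ],
       [-0.0056, -0.6457, -0.7636,  0.6832],
       [ 0.    ,  0.    ,  0.    ,  1.    ]])}
wrist {'fx': 325.19226210127806, 'fy': 325.19226210127806, 'cx': 279.05313016453096, 'cy': 204.32612458224105, 'T_tool_cam': array([[ 1.    , -0.0007,  0.0011,  0.0005],
       [ 0.0004,  0.9703,  0.2421, -0.066 ],
       [-0.0012, -0.2421,  0.9703, -0.1489],
       [ 0.    ,  0.    ,  0.    ,  1.    ]])}
```

View pics/scene0.png

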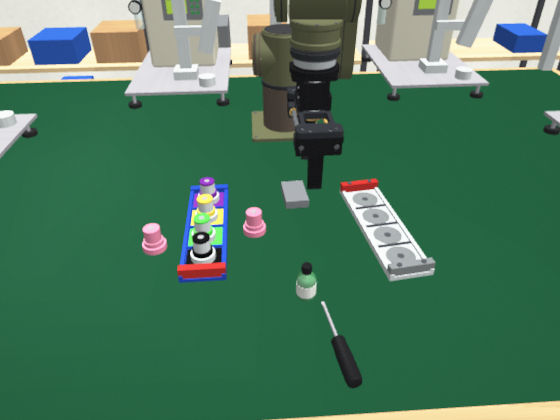

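View pics/side0.png

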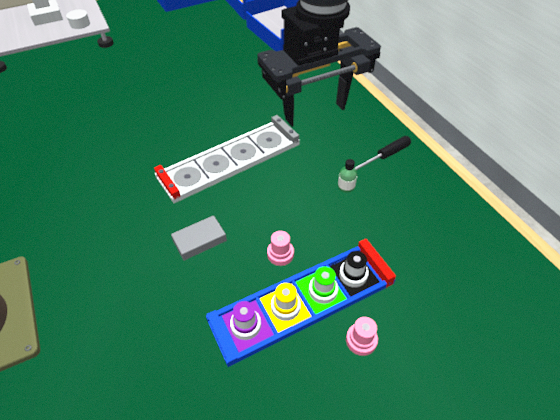

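View pics/wrist0.png

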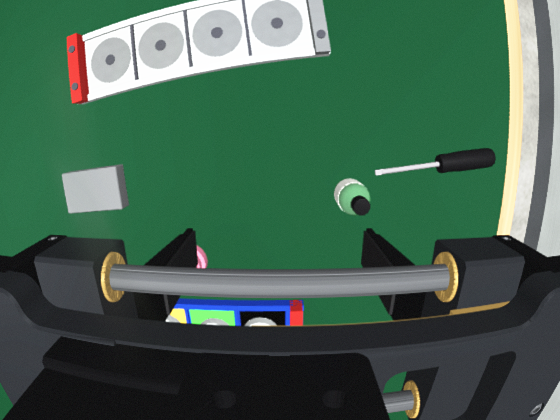

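Scene: the carrier is on the left (nests: black (203,245), green (203,228), yellow (206,208), purple (208,188); red stop (202,270) next to black). The rail is on the right, red stop (360,185) at the robot end, grey stop (410,267). Bystanders: bottle (306,282) and case (295,194). Pink look-alikes are at (153,238) and (254,222).

```bash
python3 - <<'E'
import cv2
def crop(n,x0,y0,x1,y1,f,o):
    im=cv2.imread(f"pics/{n}0.png")[y0:y1,x0:x1]
    im=cv2.resize(im,None,fx=f,fy=f,interpolation=cv2.INTER_CUBIC)
    for x in range((x0+19)//20*20,x1,20):
        cv2.line(im,((x-x0)*f,0),((x-x0)*f,5),(0,0,255),1);cv2.putText(im,str(x),((x-x0)*f,15),0,.35,(0,255,255))
    for y in range((y0+19)//20*20,y1,20):
        cv2.line(im,(0,(y-y0)*f),(5,(y-y0)*f),(0,0,255),1);cv2.putText(im,str(y),(6,(y-y0)*f),0,.35,(0,255,255))
    cv2.imwrite(f"pics/{o}.png",im)
crop("scene",170,170,270,290,5,"sc_car")
crop("scene",330,170,440,280,5,"sc_rail")
crop("side",200,230,400,370,4,"sd_car")
crop("side",145,110,305,205,5,"sd_rail")
E
```

```text
(no output)
```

View pics/sc_car.png

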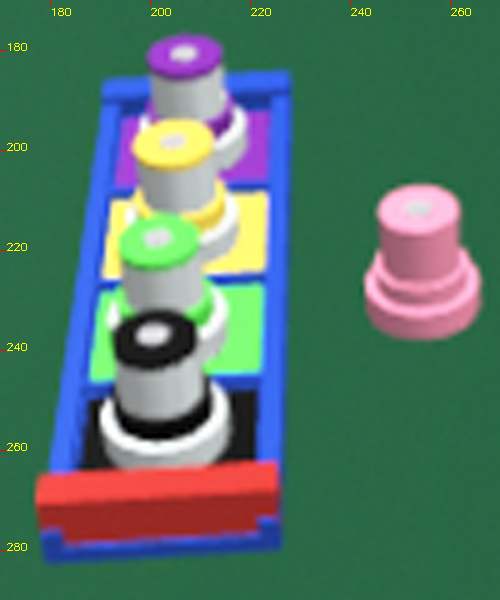

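View pics/sc_rail.png

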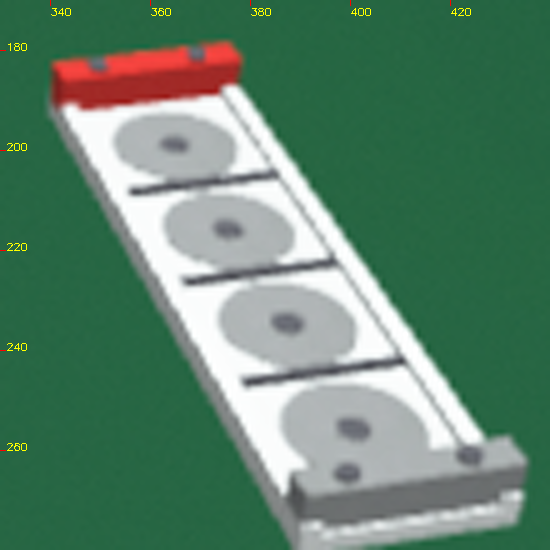

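View pics/sd_car.png

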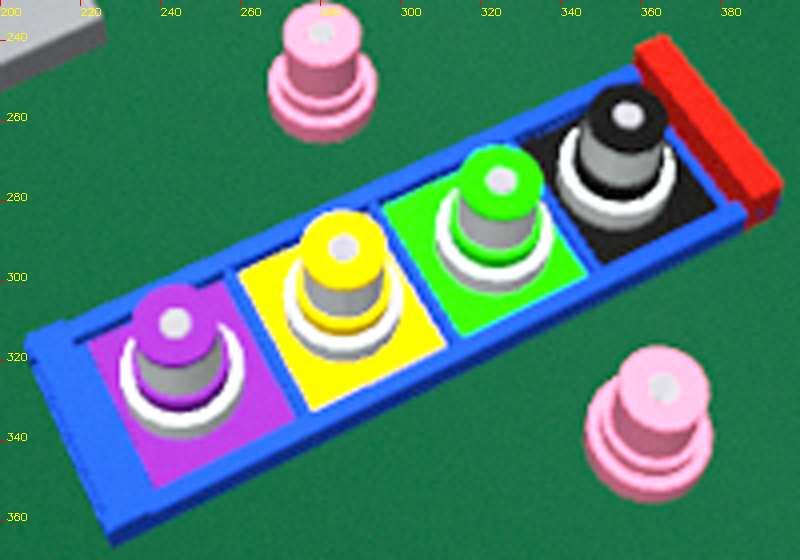

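View pics/sd_rail.png

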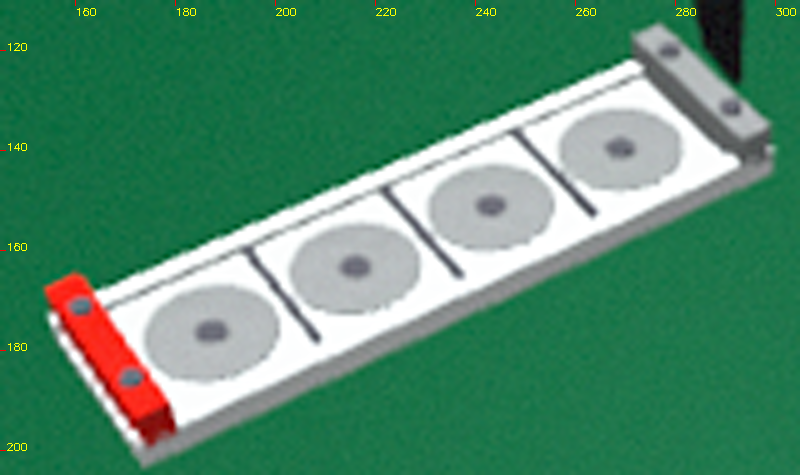

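```bash
cat > h.py <<'E'
import numpy as np, cv2
from cell import r
np.set_printoptions(precision=4,suppress=True)
def ray(n,p):
    c=r.camera_info(n);T=np.array(c["cam_to_world"])
    d=np.array([(p[0]-c["cx"])/c["fx"],(p[1]-c["cy"])/c["fy"],1.])
    d=T[:3,:3]@d;return T[:3,3],d/np.linalg.norm(d)
def wray(p,pos,R):
    c=r.camera_info("wrist");T=np.array(c["T_tool_cam"])
    v=np.array([(p[0]-c["cx"])/c["fx"],(p[1]-c["cy"])/c["fy"]]);t=np.linalg.norm(v)
    d=np.r_[v/t*np.sin(t),np.cos(t)]
    return pos+R@T[:3,3],R@T[:3,:3]@d
def tri(rays):
    A=sum(np.eye(3)-np.outer(d,d) for o,d in rays);b=sum((np.eye(3)-np.outer(d,d))@o for o,d in rays)
    X=np.linalg.solve(A,b);return X,[np.linalg.norm((np.eye(3)-np.outer(d,d))@(X-o)) for o,d in rays]
def atz(ra,z):
    o,d=ra;return o+d*(z-o[2])/d[2]
E
python3 - <<'E'
from h import *
P={"pu":((206.6,180.6),(243.9,310.8)),"ye":((204.6,198.4),(285.9,292)),"gr":((201.6,217.6),(325.4,275.1)),"bl":((200.6,237),(357,258.8)),
"r1":((364.8,198.8),(187.2,176.2)),"r2":((375.6,215.8),(216,163.4)),"r3":((387.4,234.6),(243,151)),"r4":((400.8,255.8),(269,139.6))}
W={"r1":(110,60),"r2":(160.5,45.5),"r3":(217.5,33),"r4":(277,23)}
s=r.state()
for k,(a,b) in P.items():
    a=np.array(a)-.4;b=np.array(b)-.4
    z=.055+.003 if k[0]!='r' else .01
    ra,rb=ray("scene",a),ray("side",b)
    X,e=tri([ra,rb]); print(k,X,np.array(e),atz(ra,z)[:2],atz(rb,z)[:2], atz(wray(W[k],s["tool_pos"],s["tcp_rot"]),z)[:2] if k in W else "")
E
```

```text
pu [ 0.4131 -0.2092  0.0626] [0.0003 0.0003] [ 0.4052 -0.21  ] [ 0.4139 -0.2073] 
ye [ 0.4864 -0.2088  0.0618] [0.0004 0.0004] [ 0.4803 -0.2093] [ 0.4875 -0.2073] 
gr [ 0.5585 -0.2101  0.0623] [0.0007 0.0007] [ 0.5521 -0.2104] [ 0.5603 -0.2087] 
bl [ 0.6225 -0.2069  0.0622] [0.0003 0.0003] [ 0.6169 -0.2075] [ 0.6246 -0.2051] 
r1 [0.4368 0.1613 0.0101] [0. 0.] [0.4367 0.1613] [0.4368 0.1613] [0.4388 0.1586]
r2 [0.5065 0.1708 0.0098] [0.0003 0.0003] [0.5065 0.171 ] [0.5065 0.1702] [0.5087 0.168 ]
r3 [0.5758 0.1803 0.0099] [0. 0.] [0.5759 0.1802] [0.5757 0.1802] [0.5788 0.1772]
r4 [0.6454 0.1896 0.0095] [0.0003 0.0003] [0.6456 0.1897] [0.6452 0.1887] [0.6478 0.1874]
```

Candidates for nests: black (203,245), green (203,228), yellow (206,208) and purple (208,188) stand on their own pads on the blue carrier. The pink ones at (153,238) and (254,222) are excluded, and the crops confirm the colours. From the carrier's red stop the order is black, green, yellow, purple. From the rail's red stop it must be purple, yellow, green, black. I'll start with purple → r1.

Request:
{"fn": "drive_tool", "kwargs": {
  "series": [
    {"tx":-0.33,"ty":0.29,"tz":0.1},
    {"tx":-0.66,"ty":0.58,"tz":0.2},
    {"tx":-1.0,"ty":0.875,"tz":0.3125}
  ],
  "fingers": 0.62,
  "grip_force": 25
}}

```text
$.series[0]: bad value
```

Request:
{"fn": "drive_tool", "kwargs": {
  "series": [
    {"tx":-0.33,"ty":0.29,"tz":0.1},
    {"tx":-0.66,"ty":0.58,"tz":0.2},
    {"tx":-1.0,"ty":0.875,"tz":0.3125}
  ]
}}

```text
$.series[0]: bad value
```

Request:
{"fn": "drive_tool", "kwargs": {
  "series": [
    {"tx":-0.33,"ty":0.29,"tz":0.1},
    {"tx":-0.66,"ty":0.58,"tz":0.2},
    {"tx":-0.9625,"ty":0.8625,"tz":0.3125},
    {"tx":-0.9625,"ty":0.8625,"tz":0.3125}
  ]
}}

```text
$.series[0]: bad value
```

```bash
python3 - <<'E'
from h import *
s=r.state();print(s["time_s"],s["tool_pos"],s["tcp_rot"],s["grip_width"])
cv2.imwrite("pics/w1.png",r.get_image("wrist")[:,:,::-1])
cv2.imwrite("pics/s1.png",r.get_image("side")[:,:,::-1])
E
```

```text
0.15 [0.6495 0.     0.2357] [[ 1.      0.     -0.0017]
 [ 0.     -1.      0.0002]
 [-0.0017 -0.0002 -1.    ]] 0.9996119869360459
```

View pics/w1.png

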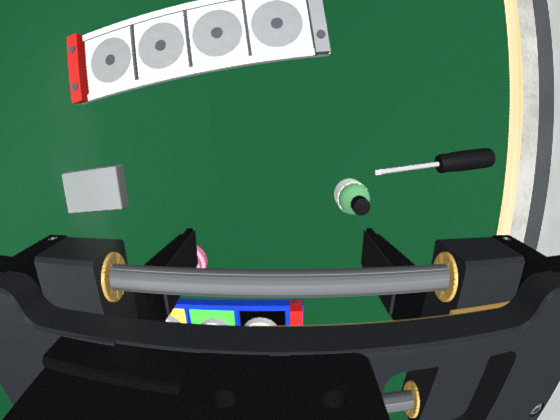

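View pics/s1.png

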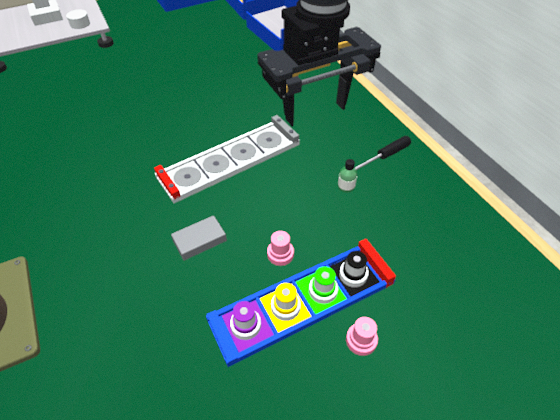

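All keys are needed, so the calls were refused and nothing moved.

Request:
{"fn": "drive_tool", "kwargs": {
  "series": [
    {"tx":-0.33,"ty":0.29,"tz":0.1,"wx":0,"wy":0,"wz":0},
    {"tx":-0.66,"ty":0.58,"tz":0.2,"wx":0,"wy":0,"wz":0},
    {"tx":-1.0,"ty":0.875,"tz":0.3125,"wx":0,"wy":0,"wz":0}
  ],
  "fingers": 0.62,
  "grip_force": 25
}}

```text
time_s: 0.62
tool_pos: [0.5692, -0.0706, 0.2113]
tcp_rot: [[1.0, 0.0, -0.0], [0.0, -1.0, -0.0], [-0.0, 0.0, -1.0]]
contact_force: [-0.1, -1.3, -0.2]
grip_width: 0.741
```

Request:
{"fn": "drive_tool", "kwargs": {
  "series": [
    {"tx":-0.33,"ty":0.29,"tz":0.1,"wx":0,"wy":0,"wz":0},
    {"tx":-0.66,"ty":0.58,"tz":0.2,"wx":0,"wy":0,"wz":0},
    {"tx":-1.0,"ty":0.875,"tz":0.3125,"wx":0,"wy":0,"wz":0}
  ]
}}

```text
time_s: 1.0
tool_pos: [0.4891, -0.1407, 0.1865]
tcp_rot: [[1.0, 0.0, 0.0], [0.0, -1.0, -0.0], [0.0, 0.0, -1.0]]
contact_force: [0.4, 0.2, 0.6]
grip_width: 0.62
```

Request:
{"fn": "drive_tool", "kwargs": {
  "series": [
    {"tx":-0.33,"ty":0.29,"tz":0.1,"wx":0,"wy":0,"wz":0},
    {"tx":-0.66,"ty":0.58,"tz":0.2,"wx":0,"wy":0,"wz":0},
    {"tx":-0.9625,"ty":0.8625,"tz":0.3125,"wx":0,"wy":0,"wz":0},
    {"tx":-0.9625,"ty":0.8625,"tz":0.3125,"wx":0,"wy":0,"wz":0}
  ]
}}

```text
time_s: 1.5
tool_pos: [0.4115, -0.2096, 0.1608]
tcp_rot: [[1.0, -0.003, -0.001], [-0.003, -1.0, 0.001], [-0.001, -0.001, -1.0]]
contact_force: [-0.1, 0.4, -0.6]
grip_width: 0.622
```

```bash
python3 - <<'E'
from h import *
s=r.state();print(s["time_s"],s["tool_pos"],s["tcp_rot"],s["grip_width"])
cv2.imwrite("pics/w2.png",r.get_image("wrist")[:,:,::-1])
cv2.imwrite("pics/s2.png",r.get_image("side")[:,:,::-1])
E
```

```text
1.5 [ 0.4115 -0.2096  0.1608] [[ 1.     -0.0031 -0.0012]
 [-0.0031 -1.      0.0008]
 [-0.0012 -0.0008 -1.    ]] 0.6216623704740334
```

View pics/w2.png

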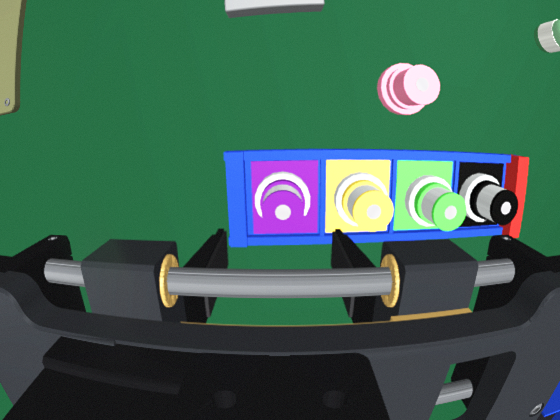

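View pics/s2.png

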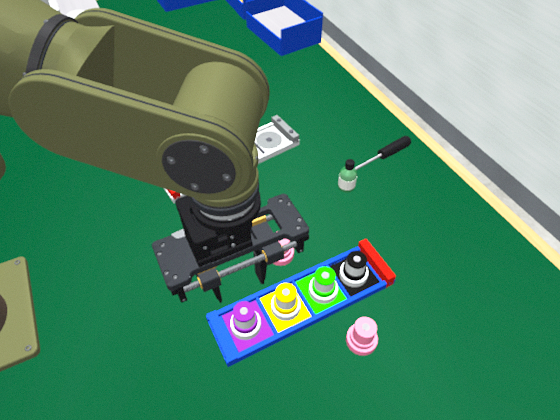

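Wrist: top dots at purple (283,212), yellow (375,211), green (451,212) and black (506,207). The side view shows the gripper clear above the carrier.

```bash
python3 - <<'E'
from h import *
pos=np.array([.4115,-.2096,.1608]);R=r.state()["tcp_rot"]
for k,p,a,b in [("pu",(283,212),(206.6,180.6),(243.9,310.8)),("ye",(375,211),(204.6,198.4),(285.9,292)),("gr",(451,212),(201.6,217.6),(325.4,275.1)),("bl",(506,207),(200.6,237),(357,258.8))]:
    w=wray(p,pos,R);rs=[ray("scene",np.array(a)-.4),ray("side",np.array(b)-.4)]
    print(k,atz(w,.062)[:2],tri([w]+rs))
E
```

```text
pu [ 0.4155 -0.2116] (array([ 0.4143, -0.21  ,  0.0636]), [np.float64(0.001665272497116092), np.float64(0.001145639587214131), np.float64(0.0011522456685043583)])
ye [ 0.4904 -0.2111] (array([ 0.488 , -0.2095,  0.0634]), [np.float64(0.0021478488094112953), np.float64(0.0012611062591036972), np.float64(0.0018214651494233018)])
gr [ 0.5627 -0.2125] (array([ 0.5597, -0.2107,  0.0638]), [np.float64(0.0019216804661111161), np.float64(0.001491571349896072), np.float64(0.0015537057089633631)])
bl [ 0.6274 -0.2083] (array([ 0.6236, -0.2072,  0.0637]), [np.float64(0.0017448547998308295), np.float64(0.0008647676777023049), np.float64(0.0016427017557923156)])
```

Request:
{"fn": "drive_tool", "kwargs": {
  "series": [
    {"tx":0.0125,"ty":0.0125,"tz":0.3,"wx":0,"wy":0,"wz":0},
    {"tx":0.0125,"ty":0.0125,"tz":0.6,"wx":0,"wy":0,"wz":0},
    {"tx":0.0125,"ty":0.0125,"tz":0.9,"wx":0,"wy":0,"wz":0},
    {"tx":0.0125,"ty":0.0125,"tz":1.0,"wx":0,"wy":0,"wz":0}
  ]
}}

```text
time_s: 2.1
tool_pos: [0.4141, -0.2089, 0.0805]
tcp_rot: [[1.0, 0.001, -0.002], [0.001, -1.0, 0.001], [-0.002, -0.001, -1.0]]
contact_force: [-0.1, 0.3, 0.8]
grip_width: 0.621
```

Request:
{"fn": "drive_tool", "kwargs": {
  "series": [
    {"tx":0,"ty":0,"tz":0.12,"wx":0,"wy":0,"wz":0},
    {"tx":0,"ty":0,"tz":0.25,"wx":0,"wy":0,"wz":0},
    {"tx":0,"ty":0,"tz":0.25,"wx":0,"wy":0,"wz":0}
  ]
}}

```text
time_s: 2.48
tool_pos: [0.4137, -0.2098, 0.0611]
tcp_rot: [[1.0, 0.0, -0.001], [0.0, -1.0, 0.001], [-0.001, -0.001, -1.0]]
contact_force: [-0.3, 0.6, -0.2]
grip_width: 0.617
```

Request:
{"fn": "drive_tool", "kwargs": {
  "series": [
    {"tx":0,"ty":0,"tz":0,"wx":0,"wy":0,"wz":0},
    {"tx":0,"ty":0,"tz":0,"wx":0,"wy":0,"wz":0},
    {"tx":0,"ty":0,"tz":0,"wx":0,"wy":0,"wz":0},
    {"tx":0,"ty":0,"tz":0,"wx":0,"wy":0,"wz":0},
    {"tx":0,"ty":0,"tz":0,"wx":0,"wy":0,"wz":0},
    {"tx":0,"ty":0,"tz":0,"wx":0,"wy":0,"wz":0},
    {"tx":0,"ty":0,"tz":0,"wx":0,"wy":0,"wz":0}
  ],
  "fingers": 0,
  "grip_force": 30
}}

```text
time_s: 3.35
tool_pos: [0.4142, -0.2102, 0.062]
tcp_rot: [[1.0, 0.0, 0.0], [0.0, -1.0, -0.0], [0.0, 0.0, -1.0]]
contact_force: [-0.9, 0.7, 3.1]
grip_width: 0.353
```

```bash
python3 - <<'E'
from h import *
cv2.imwrite("pics/s3.png",r.get_image("side")[:,:,::-1])
cv2.imwrite("pics/w3.png",r.get_image("wrist")[:,:,::-1])
E
```

```text
(no output)
```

View pics/s3.png

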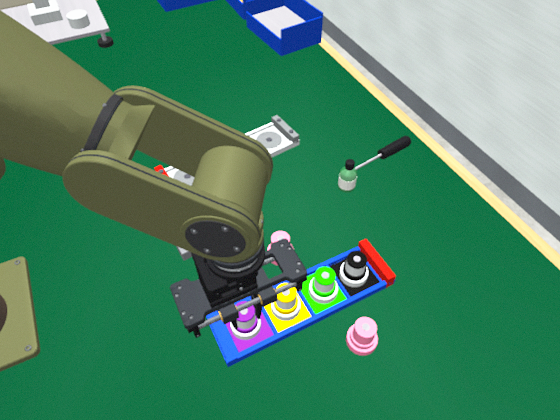

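View pics/w3.png

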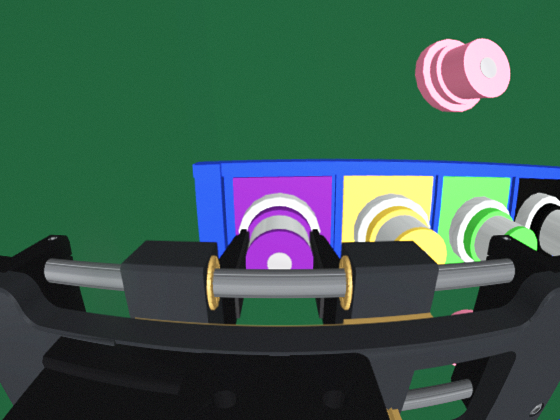

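Wrist crop: the purple grip is between the fingers, its dot at (280,262) is within 1 mm of the tool axis, and the opening is 34 mm. Lift and carry.

Request:
{"fn": "drive_tool", "kwargs": {
  "series": [
    {"tx":0,"ty":0,"tz":-0.1,"wx":0,"wy":0,"wz":0},
    {"tx":0,"ty":0,"tz":-0.35,"wx":0,"wy":0,"wz":0},
    {"tx":0,"ty":0,"tz":-0.7,"wx":0,"wy":0,"wz":0},
    {"tx":0,"ty":0,"tz":-1.0,"wx":0,"wy":0,"wz":0}
  ]
}}

```text
time_s: 3.95
tool_pos: [0.4137, -0.2097, 0.1421]
tcp_rot: [[1.0, 0.0, -0.0], [0.0, -1.0, 0.001], [-0.0, -0.001, -1.0]]
contact_force: [0.7, -0.3, -1.7]
grip_width: 0.352
```

Request:
{"fn": "drive_tool", "kwargs": {
  "series": [
    {"tx":0.1,"ty":-0.2,"tz":0,"wx":0,"wy":0,"wz":0},
    {"tx":0.2,"ty":-0.6,"tz":0,"wx":0,"wy":0,"wz":0},
    {"tx":0.3,"ty":-1.0,"tz":0,"wx":0,"wy":0,"wz":0}
  ]
}}

```text
time_s: 4.32
tool_pos: [0.4377, -0.1291, 0.1413]
tcp_rot: [[1.0, -0.001, -0.001], [-0.001, -1.0, 0.0], [-0.001, -0.0, -1.0]]
contact_force: [-0.3, -0.7, -1.8]
grip_width: 0.349
```

Request:
{"fn": "drive_tool", "kwargs": {
  "series": [
    {"tx":0,"ty":-0.35,"tz":0,"wx":0,"wy":0,"wz":0},
    {"tx":0,"ty":-0.7,"tz":0,"wx":0,"wy":0,"wz":0},
    {"tx":0,"ty":-1.0,"tz":0,"wx":0,"wy":0,"wz":0}
  ]
}}

```text
time_s: 4.7
tool_pos: [0.4374, -0.0488, 0.1412]
tcp_rot: [[1.0, 0.0, -0.001], [0.0, -1.0, 0.0], [-0.001, -0.0, -1.0]]
contact_force: [-0.1, 0.6, -1.5]
grip_width: 0.35
```

Request:
{"fn": "drive_tool", "kwargs": {
  "series": [
    {"tx":0,"ty":-0.35,"tz":0,"wx":0,"wy":0,"wz":0},
    {"tx":0,"ty":-0.7,"tz":0,"wx":0,"wy":0,"wz":0},
    {"tx":0,"ty":-1.0,"tz":0,"wx":0,"wy":0,"wz":0}
  ]
}}

```text
time_s: 5.08
tool_pos: [0.4373, 0.031, 0.1412]
tcp_rot: [[1.0, 0.0, -0.001], [0.0, -1.0, 0.0], [-0.001, -0.0, -1.0]]
contact_force: [-0.5, 0.3, -1.4]
grip_width: 0.351
```

Request:
{"fn": "drive_tool", "kwargs": {
  "series": [
    {"tx":0,"ty":-0.35,"tz":0,"wx":0,"wy":0,"wz":0},
    {"tx":0,"ty":-0.7,"tz":0,"wx":0,"wy":0,"wz":0},
    {"tx":0,"ty":-1.0,"tz":0,"wx":0,"wy":0,"wz":0}
  ]
}}

```text
time_s: 5.45
tool_pos: [0.4373, 0.111, 0.1412]
tcp_rot: [[1.0, 0.0, -0.001], [0.0, -1.0, 0.0], [-0.001, -0.0, -1.0]]
contact_force: [0.0, -0.3, -1.7]
grip_width: 0.352
```

Request:
{"fn": "drive_tool", "kwargs": {
  "series": [
    {"tx":0,"ty":-0.35,"tz":0,"wx":0,"wy":0,"wz":0},
    {"tx":0,"ty":-0.625,"tz":0.1,"wx":0,"wy":0,"wz":0},
    {"tx":0,"ty":-0.625,"tz":0.4,"wx":0,"wy":0,"wz":0},
    {"tx":0,"ty":-0.625,"tz":0.6,"wx":0,"wy":0,"wz":0},
    {"tx":0,"ty":-0.625,"tz":0.75,"wx":0,"wy":0,"wz":0},
    {"tx":0,"ty":-0.625,"tz":0.75,"wx":0,"wy":0,"wz":0}
  ]
}}

```text
time_s: 6.2
tool_pos: [0.4372, 0.1595, 0.0805]
tcp_rot: [[1.0, -0.0, -0.002], [-0.0, -1.0, -0.001], [-0.002, 0.001, -1.0]]
contact_force: [0.4, 0.6, -0.2]
grip_width: 0.351
```

```bash
python3 - <<'E'
from h import *
s=r.state();print(s["tool_pos"],s["grip_width"])
cv2.imwrite("pics/s4.png",r.get_image("scene")[:,:,::-1])
cv2.imwrite("pics/w4.png",r.get_image("wrist")[:,:,::-1])
E
```

```text
[0.4372 0.1595 0.0805] 0.3511768984250344
```

View pics/s4.png

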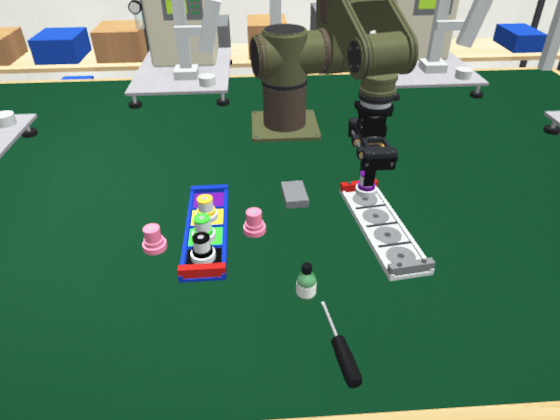

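View pics/w4.png

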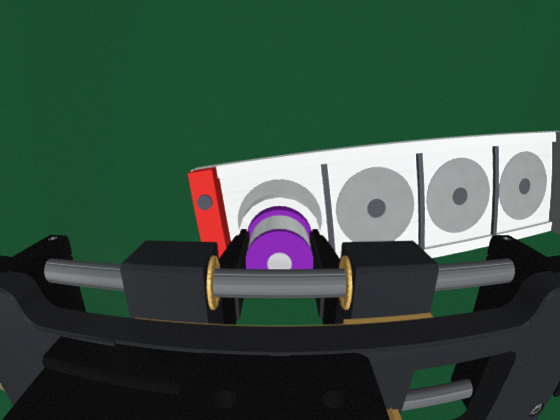

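Wrist: purple hangs over the first disc beside the red stop (205,200), still gripped at 33 mm. Lower gently.

Request:
{"fn": "drive_tool", "kwargs": {
  "series": [
    {"tx":0,"ty":0,"tz":0.08,"wx":0,"wy":0,"wz":0},
    {"tx":0,"ty":0,"tz":0.14,"wx":0,"wy":0,"wz":0},
    {"tx":0,"ty":0,"tz":0.18,"wx":0,"wy":0,"wz":0},
    {"tx":0,"ty":0,"tz":0.22,"wx":0,"wy":0,"wz":0},
    {"tx":0,"ty":0,"tz":0.25,"wx":0,"wy":0,"wz":0},
    {"tx":0,"ty":0,"tz":0.25,"wx":0,"wy":0,"wz":0}
  ]
}}

```text
time_s: 7.05
tool_pos: [0.4378, 0.1599, 0.0614]
tcp_rot: [[1.0, 0.0, -0.0], [0.0, -1.0, -0.0], [-0.0, 0.0, -1.0]]
contact_force: [0.0, -0.7, -1.4]
grip_width: 0.348
```

```bash
python3 - <<'E'
from h import *
pos=np.array([.4372,.1595,.0805]);R=r.state()["tcp_rot"]
for p in[(376.5,208),(460,196),(525,186)]: print(atz(wray(p,pos,R),.01))
E
```

```text
[0.508 0.168 0.01 ]
[0.5777 0.1773 0.01  ]
[0.6481 0.1868 0.01  ]
```

Request:
{"fn": "drive_tool", "kwargs": {
  "series": [
    {"tx":0,"ty":0,"tz":0.01,"wx":0,"wy":0,"wz":0},
    {"tx":0,"ty":0,"tz":0.02,"wx":0,"wy":0,"wz":0},
    {"tx":0,"ty":0,"tz":0.02,"wx":0,"wy":0,"wz":0}
  ]
}}

```text
time_s: 7.42
tool_pos: [0.4382, 0.1601, 0.061]
tcp_rot: [[1.0, 0.0, -0.0], [0.0, -1.0, -0.0], [-0.0, 0.0, -1.0]]
contact_force: [-3.1, -0.9, 4.8]
grip_width: 0.35
```

On the floor (+5 N). Release, rise and go to yellow.

Request:
{"fn": "drive_tool", "kwargs": {
  "series": [
    {"tx":0,"ty":0,"tz":0,"wx":0,"wy":0,"wz":0},
    {"tx":0,"ty":0,"tz":0,"wx":0,"wy":0,"wz":0},
    {"tx":0,"ty":0,"tz":0,"wx":0,"wy":0,"wz":0},
    {"tx":0,"ty":0,"tz":0,"wx":0,"wy":0,"wz":0},
    {"tx":0,"ty":0,"tz":0,"wx":0,"wy":0,"wz":0},
    {"tx":0,"ty":0,"tz":-0.15,"wx":0,"wy":0,"wz":0},
    {"tx":0,"ty":0,"tz":-0.5,"wx":0,"wy":0,"wz":0},
    {"tx":0,"ty":0,"tz":-1.0,"wx":0,"wy":0,"wz":0}
  ],
  "fingers": 0.62
}}

```text
time_s: 8.43
tool_pos: [0.4372, 0.1598, 0.1406]
tcp_rot: [[1.0, -0.0, -0.002], [-0.0, -1.0, -0.0], [-0.002, 0.0, -1.0]]
contact_force: [0.1, -0.2, -0.3]
grip_width: 0.622
```

Request:
{"fn": "drive_tool", "kwargs": {
  "series": [
    {"tx":0.2,"ty":0.4,"tz":0,"wx":0,"wy":0,"wz":0},
    {"tx":0.625,"ty":1.0,"tz":0,"wx":0,"wy":0,"wz":0}
  ]
}}

```text
time_s: 8.68
tool_pos: [0.4888, 0.0801, 0.1421]
tcp_rot: [[1.0, 0.003, 0.003], [0.003, -1.0, 0.001], [0.003, -0.001, -1.0]]
contact_force: [0.4, 0.4, -0.2]
grip_width: 0.618
```

```bash
python3 - <<'E'
from h import *
s=r.state();print(s["tool_pos"],s["grip_width"])
cv2.imwrite("pics/w5.png",r.get_image("wrist")[:,:,::-1])
cv2.imwrite("pics/s5.png",cv2.resize(r.get_image("side")[90:230,130:330,::-1],None,fx=4,fy=4))
E
```

```text
[0.4888 0.0801 0.1421] 0.6178946487349449
```

View pics/s5.png

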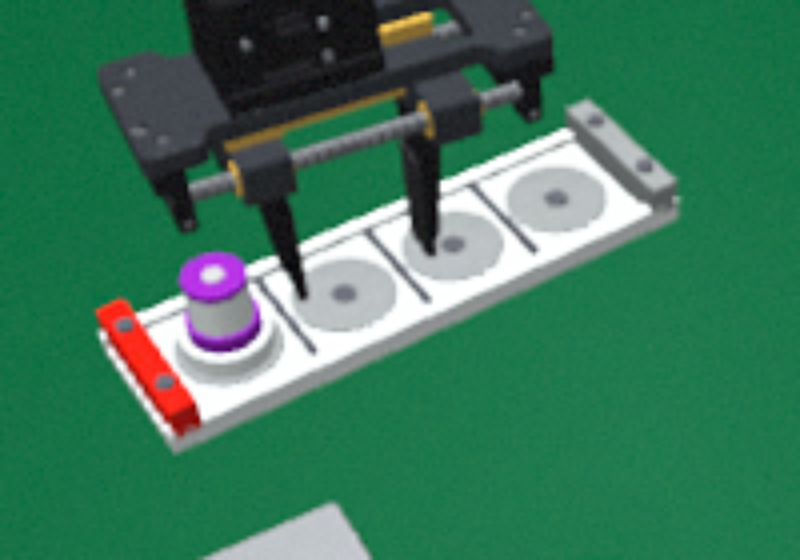

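View pics/w5.png

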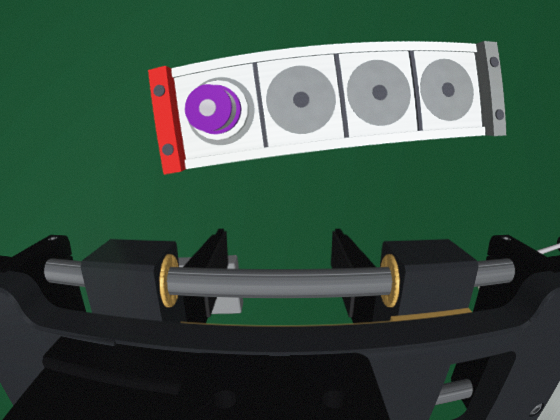

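Purple is upright, centred in the place next to the red stop (wrist (215,107)). Next, yellow.

Request:
{"fn": "drive_tool", "kwargs": {
  "series": [
    {"tx":0,"ty":0.4,"tz":0,"wx":0,"wy":0,"wz":0},
    {"tx":0,"ty":1.0,"tz":0,"wx":0,"wy":0,"wz":0}
  ]
}}

```text
time_s: 9.02
tool_pos: [0.4879, 0.0001, 0.1407]
tcp_rot: [[1.0, 0.002, 0.001], [0.002, -1.0, 0.0], [0.001, -0.0, -1.0]]
contact_force: [0.7, -0.8, -0.5]
grip_width: 0.62
```

Request:
{"fn": "drive_tool", "kwargs": {
  "series": [
    {"tx":0,"ty":0.5,"tz":0,"wx":0,"wy":0,"wz":0},
    {"tx":0,"ty":1.0,"tz":0,"wx":0,"wy":0,"wz":0}
  ]
}}

```text
time_s: 9.28
tool_pos: [0.4878, -0.0806, 0.1407]
tcp_rot: [[1.0, 0.0, 0.001], [0.0, -1.0, 0.0], [0.001, -0.0, -1.0]]
contact_force: [0.9, 0.3, 0.0]
grip_width: 0.62
```

Request:
{"fn": "drive_tool", "kwargs": {
  "series": [
    {"tx":0,"ty":0.5,"tz":0,"wx":0,"wy":0,"wz":0},
    {"tx":0,"ty":1.0,"tz":0,"wx":0,"wy":0,"wz":0}
  ]
}}

```text
time_s: 9.52
tool_pos: [0.4879, -0.1606, 0.1408]
tcp_rot: [[1.0, 0.0, 0.001], [0.0, -1.0, 0.0], [0.001, -0.0, -1.0]]
contact_force: [0.9, 0.9, -0.3]
grip_width: 0.62
```

Request:
{"fn": "drive_tool", "kwargs": {
  "series": [
    {"tx":0,"ty":0.4,"tz":0,"wx":0,"wy":0,"wz":0},
    {"tx":0,"ty":0.625,"tz":0,"wx":0,"wy":0,"wz":0},
    {"tx":0,"ty":0.625,"tz":0.2,"wx":0,"wy":0,"wz":0},
    {"tx":0,"ty":0.625,"tz":0.5,"wx":0,"wy":0,"wz":0},
    {"tx":0,"ty":0.625,"tz":0.8,"wx":0,"wy":0,"wz":0},
    {"tx":0,"ty":0.625,"tz":0.98,"wx":0,"wy":0,"wz":0},
    {"tx":0,"ty":0.625,"tz":0.98,"wx":0,"wy":0,"wz":0}
  ]
}}

```text
time_s: 10.4
tool_pos: [0.487, -0.2086, 0.0599]
tcp_rot: [[1.0, 0.001, -0.003], [0.001, -1.0, 0.002], [-0.003, -0.002, -1.0]]
contact_force: [0.0, 0.3, -0.5]
grip_width: 0.622
```

Request:
{"fn": "drive_tool", "kwargs": {
  "series": [
    {"tx":0,"ty":0,"tz":0,"wx":0,"wy":0,"wz":0},
    {"tx":0,"ty":0,"tz":0,"wx":0,"wy":0,"wz":0},
    {"tx":0,"ty":0,"tz":0,"wx":0,"wy":0,"wz":0},
    {"tx":0,"ty":0,"tz":0,"wx":0,"wy":0,"wz":0},
    {"tx":0,"ty":0,"tz":0,"wx":0,"wy":0,"wz":0},
    {"tx":0,"ty":0,"tz":0,"wx":0,"wy":0,"wz":0},
    {"tx":0,"ty":0,"tz":0,"wx":0,"wy":0,"wz":0}
  ],
  "fingers": 0
}}

```text
time_s: 11.28
tool_pos: [0.4884, -0.2103, 0.0625]
tcp_rot: [[1.0, -0.0, 0.001], [-0.0, -1.0, -0.001], [0.001, 0.001, -1.0]]
contact_force: [-1.8, 0.7, 6.8]
grip_width: 0.35
```

```bash
python3 - <<'E'
from h import *
cv2.imwrite("pics/w6.png",r.get_image("wrist")[:,:,::-1])
E
```

```text
(no output)
```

View pics/w6.png

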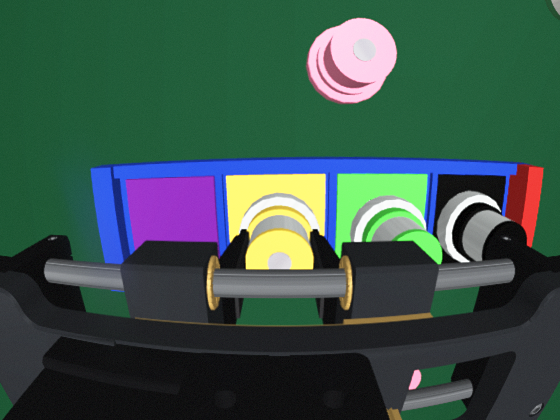

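Wrist: yellow's grip is in the fingers (dot (280,262)), purple pad empty. Carry to the second place.

Request:
{"fn": "drive_tool", "kwargs": {
  "series": [
    {"tx":0,"ty":0,"tz":-0.1,"wx":0,"wy":0,"wz":0},
    {"tx":0,"ty":0,"tz":-0.35,"wx":0,"wy":0,"wz":0},
    {"tx":0,"ty":0,"tz":-0.7,"wx":0,"wy":0,"wz":0},
    {"tx":0,"ty":0,"tz":-1.0,"wx":0,"wy":0,"wz":0}
  ]
}}

```text
time_s: 11.82
tool_pos: [0.4876, -0.2098, 0.142]
tcp_rot: [[1.0, -0.0, -0.001], [-0.0, -1.0, 0.0], [-0.001, -0.0, -1.0]]
contact_force: [-0.3, 0.7, -1.8]
grip_width: 0.35
```

Request:
{"fn": "drive_tool", "kwargs": {
  "series": [
    {"tx":0.1,"ty":-0.2,"tz":0,"wx":0,"wy":0,"wz":0},
    {"tx":0.2,"ty":-0.6,"tz":0,"wx":0,"wy":0,"wz":0},
    {"tx":0.25,"ty":-1.0,"tz":0,"wx":0,"wy":0,"wz":0}
  ]
}}

```text
time_s: 12.2
tool_pos: [0.5075, -0.128, 0.1398]
tcp_rot: [[1.0, -0.0, -0.002], [-0.0, -1.0, 0.001], [-0.002, -0.001, -1.0]]
contact_force: [-0.1, -0.1, -1.8]
grip_width: 0.348
```

Request:
{"fn": "drive_tool", "kwargs": {
  "series": [
    {"tx":0,"ty":-0.35,"tz":0,"wx":0,"wy":0,"wz":0},
    {"tx":0,"ty":-0.7,"tz":0,"wx":0,"wy":0,"wz":0},
    {"tx":0,"ty":-1.0,"tz":0,"wx":0,"wy":0,"wz":0}
  ]
}}

```text
time_s: 12.58
tool_pos: [0.5069, -0.0478, 0.1396]
tcp_rot: [[1.0, 0.001, -0.003], [0.001, -1.0, 0.001], [-0.003, -0.001, -1.0]]
contact_force: [-0.8, -0.1, -2.2]
grip_width: 0.352
```

Request:
{"fn": "drive_tool", "kwargs": {
  "series": [
    {"tx":0,"ty":-0.35,"tz":0,"wx":0,"wy":0,"wz":0},
    {"tx":0,"ty":-0.7,"tz":0,"wx":0,"wy":0,"wz":0},
    {"tx":0,"ty":-1.0,"tz":0,"wx":0,"wy":0,"wz":0}
  ]
}}

```text
time_s: 12.95
tool_pos: [0.5067, 0.032, 0.1396]
tcp_rot: [[1.0, 0.001, -0.003], [0.001, -1.0, 0.001], [-0.003, -0.001, -1.0]]
contact_force: [0.2, -0.3, -1.9]
grip_width: 0.351
```

Request:
{"fn": "drive_tool", "kwargs": {
  "series": [
    {"tx":0,"ty":-0.35,"tz":0,"wx":0,"wy":0,"wz":0},
    {"tx":0,"ty":-0.7,"tz":0,"wx":0,"wy":0,"wz":0},
    {"tx":0,"ty":-1.0,"tz":0,"wx":0,"wy":0,"wz":0}
  ]
}}

```text
time_s: 13.32
tool_pos: [0.5066, 0.1119, 0.1396]
tcp_rot: [[1.0, 0.001, -0.003], [0.001, -1.0, 0.0], [-0.003, -0.0, -1.0]]
contact_force: [1.1, 0.1, -2.4]
grip_width: 0.357
```

Request:
{"fn": "drive_tool", "kwargs": {
  "series": [
    {"tx":0,"ty":-0.35,"tz":0,"wx":0,"wy":0,"wz":0},
    {"tx":0,"ty":-0.75,"tz":0.1,"wx":0,"wy":0,"wz":0},
    {"tx":0,"ty":-0.75,"tz":0.4,"wx":0,"wy":0,"wz":0},
    {"tx":0,"ty":-0.75,"tz":0.6,"wx":0,"wy":0,"wz":0},
    {"tx":0,"ty":-0.75,"tz":0.75,"wx":0,"wy":0,"wz":0},
    {"tx":0,"ty":-0.75,"tz":0.8,"wx":0,"wy":0,"wz":0},
    {"tx":0,"ty":-0.75,"tz":0.8,"wx":0,"wy":0,"wz":0}
  ]
}}

```text
time_s: 14.2
tool_pos: [0.5082, 0.1698, 0.0777]
tcp_rot: [[1.0, -0.001, 0.0], [-0.001, -1.0, 0.0], [0.0, -0.0, -1.0]]
contact_force: [-0.8, -0.2, -2.3]
grip_width: 0.346
```

```bash
python3 - <<'E'
from h import *
cv2.imwrite("pics/w7.png",r.get_image("wrist")[:,:,::-1])
E
```

```text
(no output)
```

View pics/w7.png

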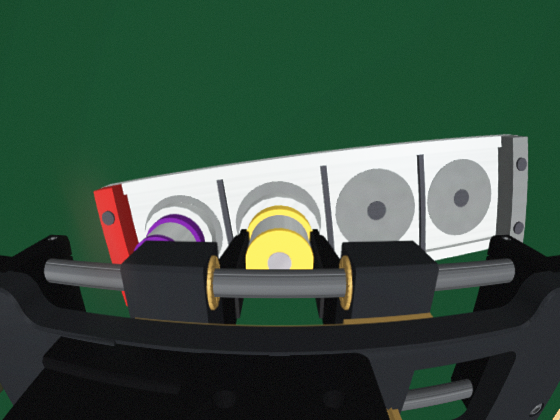

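Yellow sits over the second disc, clear of purple. Lower.

Request:
{"fn": "drive_tool", "kwargs": {
  "series": [
    {"tx":0,"ty":0,"tz":0.06,"wx":0,"wy":0,"wz":0},
    {"tx":0,"ty":0,"tz":0.11,"wx":0,"wy":0,"wz":0},
    {"tx":0,"ty":0,"tz":0.15,"wx":0,"wy":0,"wz":0},
    {"tx":0,"ty":0,"tz":0.18,"wx":0,"wy":0,"wz":0},
    {"tx":0,"ty":0,"tz":0.2,"wx":0,"wy":0,"wz":0},
    {"tx":0,"ty":0,"tz":0.21,"wx":0,"wy":0,"wz":0},
    {"tx":0,"ty":0,"tz":0.21,"wx":0,"wy":0,"wz":0}
  ]
}}

```text
time_s: 15.12
tool_pos: [0.5082, 0.1701, 0.0615]
tcp_rot: [[1.0, 0.0, 0.0], [0.0, -1.0, 0.0], [0.0, -0.0, -1.0]]
contact_force: [-2.3, -0.5, 3.8]
grip_width: 0.354
```

Request:
{"fn": "drive_tool", "kwargs": {
  "series": [
    {"tx":0,"ty":0,"tz":0,"wx":0,"wy":0,"wz":0},
    {"tx":0,"ty":0,"tz":0,"wx":0,"wy":0,"wz":0},
    {"tx":0,"ty":0,"tz":0,"wx":0,"wy":0,"wz":0},
    {"tx":0,"ty":0,"tz":0,"wx":0,"wy":0,"wz":0},
    {"tx":0,"ty":0,"tz":0,"wx":0,"wy":0,"wz":0},
    {"tx":0,"ty":0,"tz":-0.15,"wx":0,"wy":0,"wz":0},
    {"tx":0,"ty":0,"tz":-0.5,"wx":0,"wy":0,"wz":0},
    {"tx":0,"ty":0,"tz":-1.0,"wx":0,"wy":0,"wz":0}
  ],
  "fingers": 0.62
}}

```text
time_s: 16.12
tool_pos: [0.5072, 0.1698, 0.1413]
tcp_rot: [[1.0, -0.0, -0.002], [-0.0, -1.0, -0.0], [-0.002, 0.0, -1.0]]
contact_force: [0.8, -0.3, 0.4]
grip_width: 0.62
```

Request:
{"fn": "drive_tool", "kwargs": {
  "series": [
    {"tx":0.2,"ty":0.4,"tz":0,"wx":0,"wy":0,"wz":0},
    {"tx":0.65,"ty":1.0,"tz":0,"wx":0,"wy":0,"wz":0}
  ]
}}

```text
time_s: 16.38
tool_pos: [0.5607, 0.0902, 0.1431]
tcp_rot: [[1.0, 0.003, 0.003], [0.003, -1.0, 0.001], [0.003, -0.001, -1.0]]
contact_force: [1.6, 0.5, 0.4]
grip_width: 0.62
```

```bash
python3 - <<'E'
from h import *
cv2.imwrite("pics/w8.png",r.get_image("wrist")[:,:,::-1])
E
```

```text
(no output)
```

View pics/w8.png

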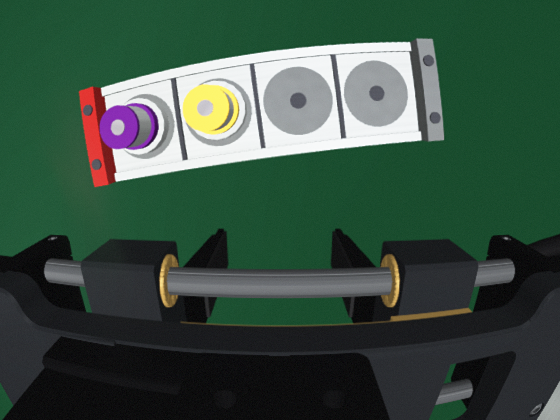

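Request:
{"fn": "drive_tool", "kwargs": {
  "series": [
    {"tx":0,"ty":0.4,"tz":0,"wx":0,"wy":0,"wz":0},
    {"tx":0,"ty":1.0,"tz":0,"wx":0,"wy":0,"wz":0}
  ]
}}

```text
time_s: 16.68
tool_pos: [0.5604, 0.0095, 0.1418]
tcp_rot: [[1.0, 0.001, 0.001], [0.001, -1.0, 0.0], [0.001, -0.0, -1.0]]
contact_force: [-0.1, -0.6, -0.4]
grip_width: 0.619
```

Request:
{"fn": "drive_tool", "kwargs": {
  "series": [
    {"tx":0,"ty":0.5,"tz":0,"wx":0,"wy":0,"wz":0},
    {"tx":0,"ty":1.0,"tz":0,"wx":0,"wy":0,"wz":0}
  ]
}}

```text
time_s: 16.92
tool_pos: [0.5601, -0.0713, 0.1419]
tcp_rot: [[1.0, -0.0, 0.001], [-0.0, -1.0, -0.0], [0.001, 0.0, -1.0]]
contact_force: [0.3, -0.8, 0.2]
grip_width: 0.616
```

Request:
{"fn": "drive_tool", "kwargs": {
  "series": [
    {"tx":0,"ty":0.5,"tz":0,"wx":0,"wy":0,"wz":0},
    {"tx":0,"ty":1.0,"tz":0,"wx":0,"wy":0,"wz":0}
  ]
}}

```text
time_s: 17.18
tool_pos: [0.5601, -0.1513, 0.1419]
tcp_rot: [[1.0, -0.0, 0.001], [-0.0, -1.0, -0.0], [0.001, 0.0, -1.0]]
contact_force: [0.6, -0.0, 0.3]
grip_width: 0.618
```

Request:
{"fn": "drive_tool", "kwargs": {
  "series": [
    {"tx":0,"ty":0.4,"tz":0,"wx":0,"wy":0,"wz":0},
    {"tx":0,"ty":0.7625,"tz":0,"wx":0,"wy":0,"wz":0},
    {"tx":0,"ty":0.7625,"tz":0,"wx":0,"wy":0,"wz":0},
    {"tx":0,"ty":0.7625,"tz":0.2,"wx":0,"wy":0,"wz":0},
    {"tx":0,"ty":0.7625,"tz":0.5,"wx":0,"wy":0,"wz":0},
    {"tx":0,"ty":0.7625,"tz":0.8,"wx":0,"wy":0,"wz":0},
    {"tx":0,"ty":0.7625,"tz":0.98,"wx":0,"wy":0,"wz":0},
    {"tx":0,"ty":0.7625,"tz":0.98,"wx":0,"wy":0,"wz":0},
    {"tx":0,"ty":0.7625,"tz":0.98,"wx":0,"wy":0,"wz":0}
  ]
}}

```text
time_s: 18.3
tool_pos: [0.5606, -0.211, 0.0632]
tcp_rot: [[1.0, 0.0, 0.001], [0.0, -1.0, -0.001], [0.001, 0.001, -1.0]]
contact_force: [-0.3, 0.2, 0.4]
grip_width: 0.617
```

Request:
{"fn": "drive_tool", "kwargs": {
  "series": [
    {"tx":0,"ty":0,"tz":0,"wx":0,"wy":0,"wz":0},
    {"tx":0,"ty":0,"tz":0,"wx":0,"wy":0,"wz":0},
    {"tx":0,"ty":0,"tz":0,"wx":0,"wy":0,"wz":0},
    {"tx":0,"ty":0,"tz":0,"wx":0,"wy":0,"wz":0},
    {"tx":0,"ty":0,"tz":0,"wx":0,"wy":0,"wz":0},
    {"tx":0,"ty":0,"tz":0,"wx":0,"wy":0,"wz":0},
    {"tx":0,"ty":0,"tz":0,"wx":0,"wy":0,"wz":0}
  ],
  "fingers": 0
}}

```text
time_s: 19.18
tool_pos: [0.5601, -0.2112, 0.0629]
tcp_rot: [[1.0, -0.0, 0.0], [-0.0, -1.0, -0.0], [0.0, 0.0, -1.0]]
contact_force: [-1.6, 0.4, 4.5]
grip_width: 0.351
```

```bash
python3 - <<'E'
from h import *
cv2.imwrite("pics/w9.png",r.get_image("wrist")[:,:,::-1])
E
```

```text
(no output)
```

View pics/w9.png

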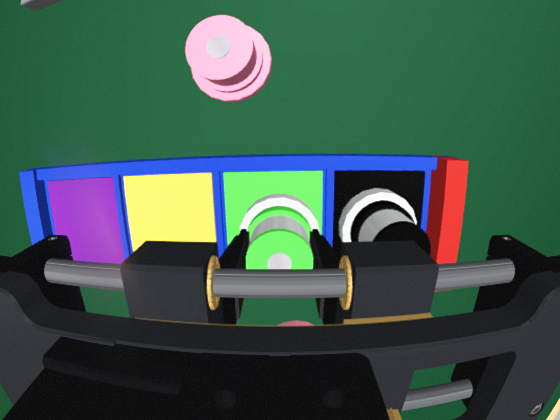

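Purple and yellow stand upright in places 1 and 2 (wrist (130,127), (213,108)). Green is held (dot (280,262)). Carry to the third place.

Request:
{"fn": "drive_tool", "kwargs": {
  "series": [
    {"tx":0,"ty":0,"tz":-0.1,"wx":0,"wy":0,"wz":0},
    {"tx":0,"ty":0,"tz":-0.35,"wx":0,"wy":0,"wz":0},
    {"tx":0,"ty":0,"tz":-0.7,"wx":0,"wy":0,"wz":0},
    {"tx":0,"ty":0,"tz":-1.0,"wx":0,"wy":0,"wz":0}
  ]
}}

```text
time_s: 19.73
tool_pos: [0.5603, -0.2111, 0.1445]
tcp_rot: [[1.0, -0.0, 0.001], [-0.0, -1.0, -0.001], [0.001, 0.001, -1.0]]
contact_force: [-0.7, -0.2, -1.5]
grip_width: 0.353
```

Request:
{"fn": "drive_tool", "kwargs": {
  "series": [
    {"tx":0.1,"ty":-0.2,"tz":0,"wx":0,"wy":0,"wz":0},
    {"tx":0.2,"ty":-0.6,"tz":0,"wx":0,"wy":0,"wz":0},
    {"tx":0.2125,"ty":-1.0,"tz":0,"wx":0,"wy":0,"wz":0}
  ]
}}

```text
time_s: 20.1
tool_pos: [0.577, -0.129, 0.1414]
tcp_rot: [[1.0, -0.0, -0.001], [-0.0, -1.0, 0.001], [-0.001, -0.001, -1.0]]
contact_force: [0.2, 0.8, -2.5]
grip_width: 0.349
```

Request:
{"fn": "drive_tool", "kwargs": {
  "series": [
    {"tx":0,"ty":-0.35,"tz":0,"wx":0,"wy":0,"wz":0},
    {"tx":0,"ty":-0.7,"tz":0,"wx":0,"wy":0,"wz":0},
    {"tx":0,"ty":-1.0,"tz":0,"wx":0,"wy":0,"wz":0}
  ]
}}

```text
time_s: 20.48
tool_pos: [0.5763, -0.0486, 0.1411]
tcp_rot: [[1.0, 0.001, -0.002], [0.001, -1.0, 0.001], [-0.002, -0.001, -1.0]]
contact_force: [-0.3, 0.2, -2.4]
grip_width: 0.349
```

Request:
{"fn": "drive_tool", "kwargs": {
  "series": [
    {"tx":0,"ty":-0.35,"tz":0,"wx":0,"wy":0,"wz":0},
    {"tx":0,"ty":-0.7,"tz":0,"wx":0,"wy":0,"wz":0},
    {"tx":0,"ty":-1.0,"tz":0,"wx":0,"wy":0,"wz":0}
  ]
}}

```text
time_s: 20.85
tool_pos: [0.5762, 0.0312, 0.1411]
tcp_rot: [[1.0, 0.001, -0.002], [0.001, -1.0, 0.001], [-0.002, -0.001, -1.0]]
contact_force: [-0.5, -0.5, -2.1]
grip_width: 0.349
```

Request:
{"fn": "drive_tool", "kwargs": {
  "series": [
    {"tx":0,"ty":-0.35,"tz":0,"wx":0,"wy":0,"wz":0},
    {"tx":0,"ty":-0.7,"tz":0,"wx":0,"wy":0,"wz":0},
    {"tx":0,"ty":-1.0,"tz":0,"wx":0,"wy":0,"wz":0}
  ]
}}

```text
time_s: 21.22
tool_pos: [0.576, 0.1112, 0.1411]
tcp_rot: [[1.0, 0.001, -0.002], [0.001, -1.0, 0.0], [-0.002, -0.0, -1.0]]
contact_force: [-0.0, 0.1, -2.0]
grip_width: 0.354
```

Request:
{"fn": "drive_tool", "kwargs": {
  "series": [
    {"tx":0,"ty":-0.4,"tz":0,"wx":0,"wy":0,"wz":0},
    {"tx":0,"ty":-0.875,"tz":0.1,"wx":0,"wy":0,"wz":0},
    {"tx":0,"ty":-0.875,"tz":0.4,"wx":0,"wy":0,"wz":0},
    {"tx":0,"ty":-0.875,"tz":0.6,"wx":0,"wy":0,"wz":0},
    {"tx":0,"ty":-0.875,"tz":0.75,"wx":0,"wy":0,"wz":0},
    {"tx":0,"ty":-0.875,"tz":0.8,"wx":0,"wy":0,"wz":0},
    {"tx":0,"ty":-0.875,"tz":0.8,"wx":0,"wy":0,"wz":0}
  ]
}}

```text
time_s: 22.1
tool_pos: [0.5772, 0.1787, 0.0785]
tcp_rot: [[1.0, -0.001, 0.0], [-0.001, -1.0, 0.0], [0.0, -0.0, -1.0]]
contact_force: [-1.0, 0.1, -1.5]
grip_width: 0.35
```

```bash
python3 - <<'E'
from h import *
cv2.imwrite("pics/w10.png",r.get_image("wrist")[:,:,::-1])
E
```

```text
(no output)
```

View pics/w10.png

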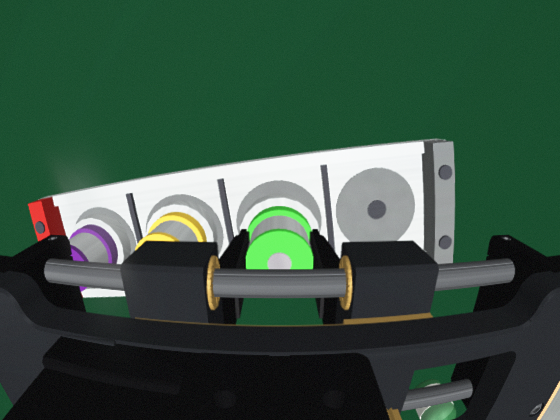

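Green is over the third disc. Lower.

Request:
{"fn": "drive_tool", "kwargs": {
  "series": [
    {"tx":0,"ty":0,"tz":0.06,"wx":0,"wy":0,"wz":0},
    {"tx":0,"ty":0,"tz":0.11,"wx":0,"wy":0,"wz":0},
    {"tx":0,"ty":0,"tz":0.15,"wx":0,"wy":0,"wz":0},
    {"tx":0,"ty":0,"tz":0.18,"wx":0,"wy":0,"wz":0},
    {"tx":0,"ty":0,"tz":0.2,"wx":0,"wy":0,"wz":0},
    {"tx":0,"ty":0,"tz":0.22,"wx":0,"wy":0,"wz":0},
    {"tx":0,"ty":0,"tz":0.22,"wx":0,"wy":0,"wz":0}
  ]
}}

```text
time_s: 23.02
tool_pos: [0.5772, 0.179, 0.0619]
tcp_rot: [[1.0, 0.0, 0.0], [0.0, -1.0, -0.0], [0.0, 0.0, -1.0]]
contact_force: [-3.0, -0.6, 4.6]
grip_width: 0.351
```

Request:
{"fn": "drive_tool", "kwargs": {
  "series": [
    {"tx":0,"ty":0,"tz":0,"wx":0,"wy":0,"wz":0},
    {"tx":0,"ty":0,"tz":0,"wx":0,"wy":0,"wz":0},
    {"tx":0,"ty":0,"tz":0,"wx":0,"wy":0,"wz":0},
    {"tx":0,"ty":0,"tz":0,"wx":0,"wy":0,"wz":0},
    {"tx":0,"ty":0,"tz":0,"wx":0,"wy":0,"wz":0},
    {"tx":0,"ty":0,"tz":-0.15,"wx":0,"wy":0,"wz":0},
    {"tx":0,"ty":0,"tz":-0.5,"wx":0,"wy":0,"wz":0},
    {"tx":0,"ty":0,"tz":-1.0,"wx":0,"wy":0,"wz":0}
  ],
  "fingers": 0.62
}}

```text
time_s: 24.02
tool_pos: [0.5762, 0.1788, 0.1412]
tcp_rot: [[1.0, -0.0, -0.002], [-0.0, -1.0, -0.0], [-0.002, 0.0, -1.0]]
contact_force: [1.6, 0.9, -0.1]
grip_width: 0.622
```

Request:
{"fn": "drive_tool", "kwargs": {
  "series": [
    {"tx":0.2,"ty":0.4,"tz":0,"wx":0,"wy":0,"wz":0},
    {"tx":0.5875,"ty":1.0,"tz":0,"wx":0,"wy":0,"wz":0}
  ]
}}

```text
time_s: 24.28
tool_pos: [0.6248, 0.0994, 0.1432]
tcp_rot: [[1.0, 0.003, 0.003], [0.003, -1.0, 0.001], [0.003, -0.001, -1.0]]
contact_force: [0.9, 0.1, -0.2]
grip_width: 0.62
```

Request:
{"fn": "drive_tool", "kwargs": {
  "series": [
    {"tx":0,"ty":0.4,"tz":0,"wx":0,"wy":0,"wz":0},
    {"tx":0,"ty":1.0,"tz":0,"wx":0,"wy":0,"wz":0}
  ]
}}

```text
time_s: 24.52
tool_pos: [0.6246, 0.0182, 0.142]
tcp_rot: [[1.0, 0.001, 0.002], [0.001, -1.0, 0.0], [0.002, -0.0, -1.0]]
contact_force: [0.5, 0.1, -0.1]
grip_width: 0.618
```

Request:
{"fn": "drive_tool", "kwargs": {
  "series": [
    {"tx":0,"ty":0.5,"tz":0,"wx":0,"wy":0,"wz":0},
    {"tx":0,"ty":1.0,"tz":0,"wx":0,"wy":0,"wz":0}
  ]
}}

```text
time_s: 24.78
tool_pos: [0.6242, -0.0625, 0.142]
tcp_rot: [[1.0, -0.0, 0.001], [-0.0, -1.0, -0.0], [0.001, 0.0, -1.0]]
contact_force: [0.5, 0.5, 0.6]
grip_width: 0.62
```

Request:
{"fn": "drive_tool", "kwargs": {
  "series": [
    {"tx":0,"ty":0.5,"tz":0,"wx":0,"wy":0,"wz":0},
    {"tx":0,"ty":1.0,"tz":0,"wx":0,"wy":0,"wz":0}
  ]
}}

```text
time_s: 25.02
tool_pos: [0.6242, -0.1424, 0.142]
tcp_rot: [[1.0, -0.0, 0.001], [-0.0, -1.0, -0.0], [0.001, 0.0, -1.0]]
contact_force: [0.6, 0.1, 0.1]
grip_width: 0.622
```

Request:
{"fn": "drive_tool", "kwargs": {
  "series": [
    {"tx":0,"ty":0.4,"tz":0,"wx":0,"wy":0,"wz":0},
    {"tx":0,"ty":0.83,"tz":0,"wx":0,"wy":0,"wz":0},
    {"tx":0,"ty":0.83,"tz":0,"wx":0,"wy":0,"wz":0},
    {"tx":0,"ty":0.83,"tz":0.2,"wx":0,"wy":0,"wz":0},
    {"tx":0,"ty":0.83,"tz":0.5,"wx":0,"wy":0,"wz":0},
    {"tx":0,"ty":0.83,"tz":0.8,"wx":0,"wy":0,"wz":0},
    {"tx":0,"ty":0.83,"tz":0.98,"wx":0,"wy":0,"wz":0},
    {"tx":0,"ty":0.83,"tz":0.98,"wx":0,"wy":0,"wz":0},
    {"tx":0,"ty":0.83,"tz":0.98,"wx":0,"wy":0,"wz":0}
  ]
}}

```text
time_s: 26.15
tool_pos: [0.6246, -0.2073, 0.0633]
tcp_rot: [[1.0, 0.0, 0.001], [0.0, -1.0, -0.0], [0.001, 0.0, -1.0]]
contact_force: [-0.8, -0.4, -0.5]
grip_width: 0.623
```

Request:
{"fn": "drive_tool", "kwargs": {
  "series": [
    {"tx":0,"ty":0,"tz":0,"wx":0,"wy":0,"wz":0},
    {"tx":0,"ty":0,"tz":0,"wx":0,"wy":0,"wz":0},
    {"tx":0,"ty":0,"tz":0,"wx":0,"wy":0,"wz":0},
    {"tx":0,"ty":0,"tz":0,"wx":0,"wy":0,"wz":0},
    {"tx":0,"ty":0,"tz":0,"wx":0,"wy":0,"wz":0},
    {"tx":0,"ty":0,"tz":0,"wx":0,"wy":0,"wz":0},
    {"tx":0,"ty":0,"tz":0,"wx":0,"wy":0,"wz":0}
  ],
  "fingers": 0
}}

```text
time_s: 27.02
tool_pos: [0.6241, -0.2076, 0.0629]
tcp_rot: [[1.0, 0.0, 0.0], [0.0, -1.0, -0.0], [0.0, 0.0, -1.0]]
contact_force: [-0.8, -1.1, 3.9]
grip_width: 0.351
```

```bash
python3 - <<'E'
from h import *
cv2.imwrite("pics/w11.png",r.get_image("wrist")[:,:,::-1])
E
```

```text
(no output)
```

View pics/w11.png

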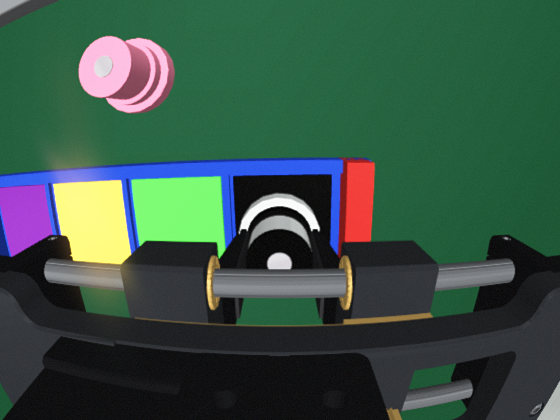

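Black is held (dot (280,262)), next to the carrier's red stop. Carry to the fourth place.

Request:
{"fn": "drive_tool", "kwargs": {
  "series": [
    {"tx":0,"ty":0,"tz":-0.1,"wx":0,"wy":0,"wz":0},
    {"tx":0,"ty":0,"tz":-0.35,"wx":0,"wy":0,"wz":0},
    {"tx":0,"ty":0,"tz":-0.7,"wx":0,"wy":0,"wz":0},
    {"tx":0,"ty":0,"tz":-1.0,"wx":0,"wy":0,"wz":0}
  ]
}}

```text
time_s: 27.58
tool_pos: [0.6244, -0.2075, 0.1447]
tcp_rot: [[1.0, 0.0, 0.002], [0.0, -1.0, -0.001], [0.002, 0.001, -1.0]]
contact_force: [0.4, 0.6, -1.9]
grip_width: 0.355
```

Request:
{"fn": "drive_tool", "kwargs": {
  "series": [
    {"tx":0,"ty":-0.2,"tz":-0.1,"wx":0,"wy":0,"wz":0},
    {"tx":0,"ty":-0.6,"tz":-0.2,"wx":0,"wy":0,"wz":0},
    {"tx":0,"ty":-1.0,"tz":-0.2,"wx":0,"wy":0,"wz":0}
  ]
}}

```text
time_s: 27.95
tool_pos: [0.6239, -0.1258, 0.159]
tcp_rot: [[1.0, -0.0, 0.001], [-0.0, -1.0, 0.0], [0.001, -0.0, -1.0]]
contact_force: [-0.0, -0.4, -0.7]
grip_width: 0.352
```

Request:
{"fn": "drive_tool", "kwargs": {
  "series": [
    {"tx":0,"ty":-0.35,"tz":0,"wx":0,"wy":0,"wz":0},
    {"tx":0,"ty":-0.7,"tz":0,"wx":0,"wy":0,"wz":0},
    {"tx":0,"ty":-1.0,"tz":0,"wx":0,"wy":0,"wz":0}
  ]
}}

```text
time_s: 28.32
tool_pos: [0.6232, -0.0452, 0.1579]
tcp_rot: [[1.0, 0.001, -0.001], [0.001, -1.0, 0.001], [-0.001, -0.001, -1.0]]
contact_force: [-0.2, -0.1, -1.9]
grip_width: 0.351
```

Request:
{"fn": "drive_tool", "kwargs": {
  "series": [
    {"tx":0,"ty":-0.35,"tz":0,"wx":0,"wy":0,"wz":0},
    {"tx":0,"ty":-0.7,"tz":0,"wx":0,"wy":0,"wz":0},
    {"tx":0,"ty":-1.0,"tz":0,"wx":0,"wy":0,"wz":0}
  ]
}}

```text
time_s: 28.7
tool_pos: [0.6231, 0.0347, 0.1579]
tcp_rot: [[1.0, 0.001, -0.001], [0.001, -1.0, 0.001], [-0.001, -0.001, -1.0]]
contact_force: [0.6, -0.1, -0.8]
grip_width: 0.351
```

Request:
{"fn": "drive_tool", "kwargs": {
  "series": [
    {"tx":0.1,"ty":-0.35,"tz":0,"wx":0,"wy":0,"wz":0},
    {"tx":0.2,"ty":-0.7,"tz":0,"wx":0,"wy":0,"wz":0},
    {"tx":0.28,"ty":-1.0,"tz":0,"wx":0,"wy":0,"wz":0}
  ]
}}

```text
time_s: 29.08
tool_pos: [0.6458, 0.1145, 0.158]
tcp_rot: [[1.0, 0.001, -0.001], [0.001, -1.0, 0.0], [-0.001, -0.0, -1.0]]
contact_force: [-0.1, 0.3, -0.7]
grip_width: 0.349
```

Request:
{"fn": "drive_tool", "kwargs": {
  "series": [
    {"tx":0,"ty":-0.4,"tz":0,"wx":0,"wy":0,"wz":0},
    {"tx":0,"ty":-0.95,"tz":0.1,"wx":0,"wy":0,"wz":0},
    {"tx":0,"ty":-0.95,"tz":0.4,"wx":0,"wy":0,"wz":0},
    {"tx":0,"ty":-0.95,"tz":0.7,"wx":0,"wy":0,"wz":0},
    {"tx":0,"ty":-0.95,"tz":0.9,"wx":0,"wy":0,"wz":0},
    {"tx":0,"ty":-0.95,"tz":1.0,"wx":0,"wy":0,"wz":0},
    {"tx":0,"ty":-0.95,"tz":1.0,"wx":0,"wy":0,"wz":0}
  ]
}}

```text
time_s: 29.95
tool_pos: [0.6462, 0.1885, 0.0781]
tcp_rot: [[1.0, -0.0, -0.001], [-0.0, -1.0, -0.0], [-0.001, 0.0, -1.0]]
contact_force: [-0.5, 0.2, -1.0]
grip_width: 0.35
```

```bash
python3 - <<'E'
from h import *
cv2.imwrite("pics/w12.png",r.get_image("wrist")[:,:,::-1])
E
```

```text
(no output)
```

View pics/w12.png

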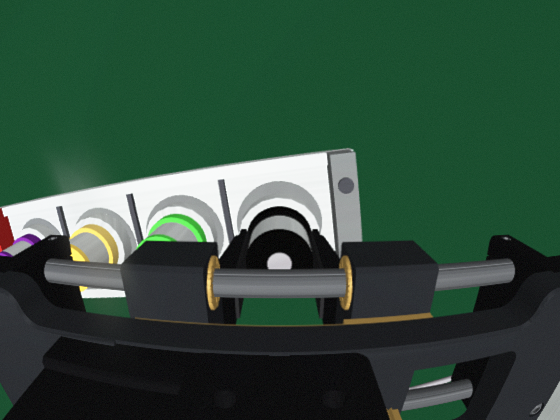

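Black is over the fourth disc by the grey stop. Lower.

Request:
{"fn": "drive_tool", "kwargs": {
  "series": [
    {"tx":0,"ty":0,"tz":0.06,"wx":0,"wy":0,"wz":0},
    {"tx":0,"ty":0,"tz":0.11,"wx":0,"wy":0,"wz":0},
    {"tx":0,"ty":0,"tz":0.15,"wx":0,"wy":0,"wz":0},
    {"tx":0,"ty":0,"tz":0.18,"wx":0,"wy":0,"wz":0},
    {"tx":0,"ty":0,"tz":0.2,"wx":0,"wy":0,"wz":0},
    {"tx":0,"ty":0,"tz":0.22,"wx":0,"wy":0,"wz":0},
    {"tx":0,"ty":0,"tz":0.22,"wx":0,"wy":0,"wz":0}
  ]
}}

```text
time_s: 30.88
tool_pos: [0.6466, 0.1886, 0.0619]
tcp_rot: [[1.0, 0.0, 0.0], [0.0, -1.0, 0.0], [0.0, -0.0, -1.0]]
contact_force: [-3.1, -0.8, 4.9]
grip_width: 0.353
```

Request:
{"fn": "drive_tool", "kwargs": {
  "series": [
    {"tx":0,"ty":0,"tz":0,"wx":0,"wy":0,"wz":0},
    {"tx":0,"ty":0,"tz":0,"wx":0,"wy":0,"wz":0},
    {"tx":0,"ty":0,"tz":0,"wx":0,"wy":0,"wz":0},
    {"tx":0,"ty":0,"tz":0,"wx":0,"wy":0,"wz":0},
    {"tx":0,"ty":0,"tz":0,"wx":0,"wy":0,"wz":0},
    {"tx":0,"ty":0,"tz":-0.15,"wx":0,"wy":0,"wz":0},
    {"tx":0,"ty":0,"tz":-0.5,"wx":0,"wy":0,"wz":0},
    {"tx":0,"ty":0,"tz":-1.0,"wx":0,"wy":0,"wz":0}
  ],
  "fingers": 0.62
}}

```text
time_s: 31.88
tool_pos: [0.6456, 0.1884, 0.1411]
tcp_rot: [[1.0, -0.0, -0.002], [-0.0, -1.0, -0.0], [-0.002, 0.0, -1.0]]
contact_force: [-0.7, 0.4, 0.4]
grip_width: 0.625
```

Request:
{"fn": "drive_tool", "kwargs": {
  "series": [
    {"tx":-0.3,"ty":0.4,"tz":-0.5,"wx":0,"wy":0,"wz":0},
    {"tx":-0.7,"ty":1.0,"tz":-1.0,"wx":0,"wy":0,"wz":0}
  ]
}}

```text
time_s: 32.12
tool_pos: [0.5939, 0.1137, 0.2194]
tcp_rot: [[1.0, 0.002, 0.003], [0.002, -1.0, 0.0], [0.003, -0.0, -1.0]]
contact_force: [0.9, -1.1, 0.3]
grip_width: 0.618
```

Request:
{"fn": "drive_tool", "kwargs": {
  "series": [
    {"tx":-0.3,"ty":0.4,"tz":0,"wx":0,"wy":0,"wz":0},
    {"tx":-0.5,"ty":1.0,"tz":0,"wx":0,"wy":0,"wz":0},
    {"tx":-0.5,"ty":1.0,"tz":0,"wx":0,"wy":0,"wz":0},
    {"tx":-0.5,"ty":1.0,"tz":0,"wx":0,"wy":0,"wz":0}
  ]
}}

```text
time_s: 32.62
tool_pos: [0.5542, 0.0339, 0.2174]
tcp_rot: [[1.0, -0.0, 0.001], [-0.0, -1.0, 0.0], [0.001, -0.0, -1.0]]
contact_force: [0.2, -0.8, -0.1]
grip_width: 0.621
```

```bash
python3 - <<'E'
from h import *
s=r.state();print(s["time_s"],s["tool_pos"])
w=r.get_image("wrist");cv2.imwrite("pics/w13.png",w[:,:,::-1])
a=r.get_image("scene");cv2.imwrite("pics/sc13.png",a[:,:,::-1])
cv2.imwrite("pics/sc13c.png",cv2.resize(a[160:280,320:440,::-1],None,fx=5,fy=5,interpolation=2))
b=r.get_image("side");cv2.imwrite("pics/sd13.png",b[:,:,::-1])
cv2.imwrite("pics/sd13c.png",cv2.resize(b[95:205,145:305,::-1],None,fx=5,fy=5,interpolation=2))
E
```

```text
32.625 [0.5542 0.0339 0.2174]
```

View pics/sc13.png

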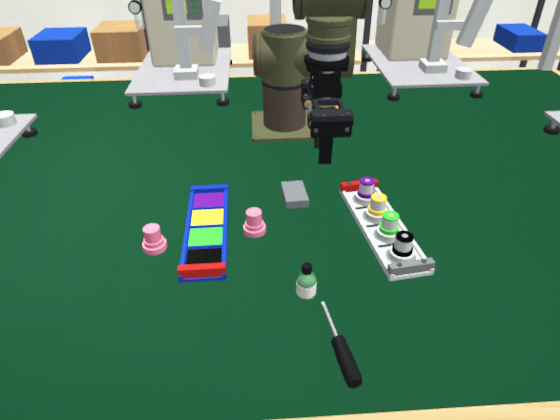

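View pics/sc13c.png

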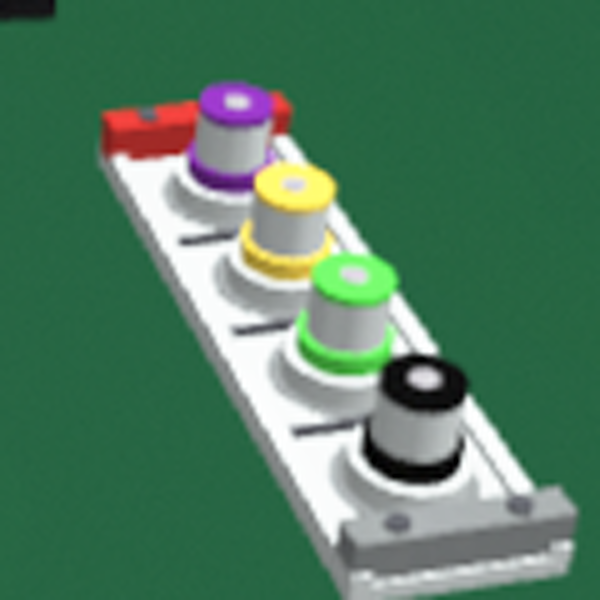

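View pics/sd13c.png

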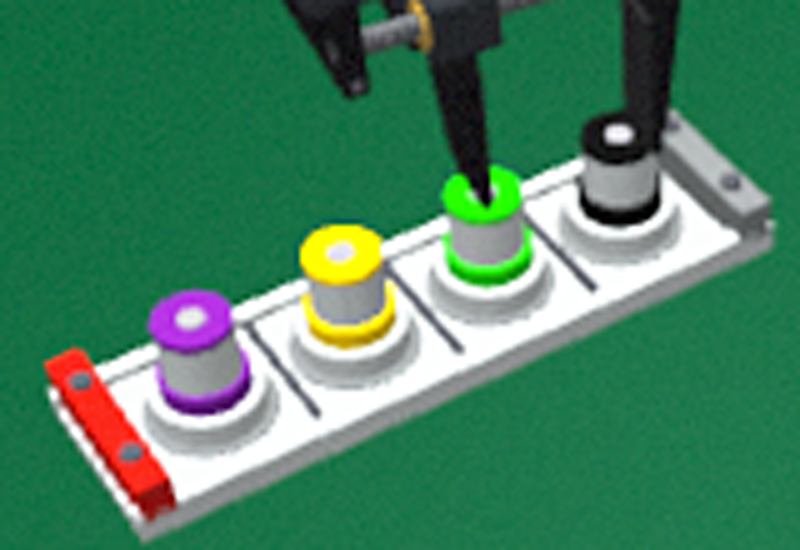

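View pics/w13.png

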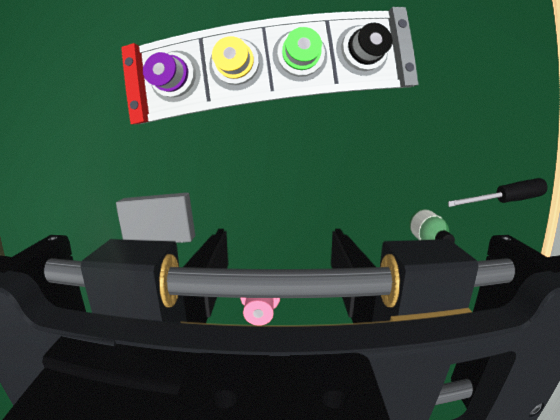

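```bash
python3 - <<'E'
from h import *
C=np.array([[.4368,.1613],[.5065,.1708],[.5758,.1803],[.6454,.1896]]);u=(C[3]-C[0]);u/=np.linalg.norm(u);v=np.array([-u[1],u[0]])
s=r.state();pos=np.array([.5542,.0339,.2174]);
for i,(a,b) in enumerate([((367.4,180.4),(183,158.6)),((378.6,197),(213,145.4)),((390.8,215),None),((404.8,235.6),(268.8,121.6))]):
    ra=ray("scene",np.array(a)-.4)
    X=tri([ra,ray("side",np.array(b)-.4)])[0] if b else atz(ra,.062)
    d=X[:2]-C[i];print(X,"along %.4f across %.4f"%(d@u,d@v))
r.hand_in()
E
```

```text
[0.437  0.1621 0.0613] along 0.0004 across 0.0008
[0.5069 0.1719 0.0612] along 0.0005 across 0.0010
[0.5765 0.1805 0.062 ] along 0.0007 across 0.0001
[0.6464 0.1896 0.062 ] along 0.0010 across -0.0001
the job is handed in; nothing more can be done
```

All four nests are on the feed rail in reverse order: from the rail's red stop they run purple, yellow, green, black. I set each one down until the wrist force showed contact with the floor, then released it. The job was handed in at about 33 s of the 118 s allowed.

**Last checks:**
- **Positions:** In the final pictures all four look upright and sit within about 1 mm of their place centres. The tops measure about 62 mm high, so they are standing on the floor. Purple, yellow and black were measured from two views. A finger hid the green top in the side picture, so green was measured from the scene view with its height assumed.
- **Bystanders:** The oil bottle and bit case show no visible shift in the pictures, and the gripper was clear of everything.

**Disagreements and refusals:** The wrist camera read 2–3 mm off the two fixed cameras throughout, so I used values in between. My first three move calls were refused because zero-valued fields were missing; nothing moved.

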